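Lay the load bar across the two good runners

ROBOT

A 6-joint arm with a two-finger parallel gripper is mounted at the origin on the work surface. World frame = base frame: x ahead of the robot, y to its left, z up, the work surface at z = 0. Lengths are in m, angles in degrees, forces in N, time in s.
With the tool pointing down it reaches from about 0.375 to 0.9 m from the base axis. Payload 3.1 kg.
Tool frame: the origin (TCP) lies at the very end of the fingers, on their centre line; the grasp point (between the pads) lies 19 mm behind it (bot.grip_point_offset is the distance from the TCP to the grasp point, in m); z points along the fingers, x is the direction in which the jaws open and shut, and the axes are right-handed (so a half turn about z gives the same grasp; the last joint's range is limited). The gripper opens to 87 mm and grips with 3 to 60 N. Pads are 19 mm wide; open, the fingers measure 117 mm over their backs; the gripper's body (75 mm by 190 mm) begins 51 mm behind the grasp point.
Start: joints at [-10.227, 30.224, 82.088, -0, 67.689, -10.227], TCP at [0.625, 0, 0.223] pointing down, gripper open.
Joint ranges: [-176.69, 176.69], [-43.24, 126.21], [12.49, 139.97], [-82, 262], [0, 151.66], [-163.58, 163.58]. Speed limits (degrees/s): [159.86, 159.86, 180, 180, 180, 180].

INTERFACE

Orientations are given as a 3x3 rotation matrix whose columns are the frame's x, y, z axes.
In Python, from rig import bot, capture, recognise, place_of gives the robot as it stands.
- The arm moves only by the tool send_rows, never from a script. Its argument "motion" is a list of rows, each a list of 2 entries, a list of its own where there are three numbers: the shift along the tool's x, y, z in mm, then the turn about the tool's z in rad. A call has exactly 5 rows; each row shifts and turns the pose as measured when the row begins, along the tool's axes as they then stand; what a row does not reach is not made up. A row lasts 1/12 s, in which the tool goes at most 41.7 mm and 7.16 degrees, less where a joint would pass 70% of its speed; a pose out of reach is approached as far as the arm can. A call with a gripper value outside its range is refused whole. "gripper" is the closure, from 0 (fully open) to 1 (shut), set as the call begins (left out, the last holds). The fingers move at their own pace and stop on an object; the grip force is fixed at half the most. Time passes only in rows, so rows that do not move let the fingers close, or fill a call up. It gives the time, the measured TCP pose, the force and the opening at its end, in the units of the state.
- bot.read_state(): the state, without advancing time (a new reading comes with each control period).
- capture(name): name is "scene" or "side" or "wrist"; returns a dict with "image" (400x640x3 uint8, blue, green, red), "fx", "fy", "cx", "cy" (pixels), "rvec" (rotation vector, rad) and "tvec" (3), from world to camera coordinates, as OpenCV has them. Camera axes: x right, y down, z forward; pixel columns grow to the right and rows downward; lengths in m; the calibration is good to about 2 mm. A picture is of the moment at which its call begins. There is no depth.
- bot.hand_in(): hands the job in, once; it reports no verdict.
Trained networks look in the newest picture that a camera, given by its name, has taken for a name from the list of things; names that differ only in an ending like _2 or _b are one class to them, and where a whole thing is asked for, a point or a joint stands for the part that bears it (a point fixed in the world has none). Each returns a list of dicts, best first, with "p" (0 to 1); they miss things now and then, are a little off and sometimes report something else, mostly with a low value. They report only what shows in the picture. A call takes as long as a camera call. They do not tell look-alikes from the thing itself.
- recognise(camera, target): "xy" ([column, row] in pixels, amid what is visible of it).
- place_of(camera, target): "xy" ([column, row] in pixels: a listed point, or the origin of a listed thing).
The state is a dict: "time_s": time; "joint_positions": joint angles; "qvel": joint speeds; "tau": joint torques, N m; "position": TCP position; "tcp_rot": TCP orientation; "force": force on the tool from outside, world axes, zero at the start; "moment": the same for the moment, N m; "opening": opening from 0.0 (shut) to 1.0 (fully open).
Only numpy, scipy, OpenCV 4.12 (cv2) and the standard library are available. Lean on these libraries where they do the work, as an engineer would, in place of code of your own. Each camera call takes 0.05 s, during which the arm holds its last target.

TASK

The test board is to be set up for a load test, but one of its three drawer runners binds part-way: run them out to find it. Push the bad one fully home, leave the two good ones fully out at their front stops and lay the slotted aluminium load bar across the saddles of those two, centred, set down into both saddles before you let go. Do not disturb the meter, the weight or the tray of screws.

Things in the scene. Friction and masses are not known exactly. Their poses are not given: they have to be found in the camera images.
- board: Test rig fixed to the bench: plywood board with 3 parallel steel telescopic runners 80 mm apart, each on edge beside a wooden batten. Origin: on the bench, under the middle saddle when its runner is home. -x: the way all runners pull out (towards the robot); +y: left. Runners at y = +80, 0, -80 mm. Outer members and battens start 22 mm behind the home saddle, 190 mm long, tops 51 mm above the bench.
- runner_left (a joint): Travel of the left (+y, seen from the robot) runner, m: 0 home (rear stop), 0.12 fully out (front stop); starts 0.01 to 0.03. Drag about 1 N; stays where left. One of the three, another each time, has a bent ball cage, out of sight: it slides as easily at first, then stops dead somewhere between 0.04 and 0.085; it still slides freely back home. The other two run the whole way.
- saddle_left (a point): Saddle on the front end of the left (+y, seen from the robot) runner: aluminium U-block, open upward and at both y ends, 36 mm in x over its two cheeks, 26 mm in y. Point: middle of the U's floor, 70 mm above the bench; axes as the board's. Cheeks at 12 to 18 mm either side in x, tops 16 mm above the floor, inner edges chamfered 3 mm. Block ends 6 mm below the floor; can be pinched over both cheeks from above.
- runner_mid (a joint): Travel of the middle runner, m: 0 home (rear stop), 0.12 fully out (front stop); starts 0.01 to 0.03. Drag about 1 N; stays where left. One of the three, another each time, has a bent ball cage, out of sight: it slides as easily at first, then stops dead somewhere between 0.04 and 0.085; it still slides freely back home. The other two run the whole way.
- saddle_mid (a point): Saddle on the front end of the middle runner: aluminium U-block, open upward and at both y ends, 36 mm in x over its two cheeks, 26 mm in y. Point: middle of the U's floor, 70 mm above the bench; axes as the board's. Cheeks at 12 to 18 mm either side in x, tops 16 mm above the floor, inner edges chamfered 3 mm. Block ends 6 mm below the floor; can be pinched over both cheeks from above.
- runner_right (a joint): Travel of the right (-y, seen from the robot) runner, m: 0 home (rear stop), 0.12 fully out (front stop); starts 0.01 to 0.03. Drag about 1 N; stays where left. One of the three, another each time, has a bent ball cage, out of sight: it slides as easily at first, then stops dead somewhere between 0.04 and 0.085; it still slides freely back home. The other two run the whole way.
- saddle_right (a point): Saddle on the front end of the right (-y, seen from the robot) runner: aluminium U-block, open upward and at both y ends, 36 mm in x over its two cheeks, 26 mm in y. Point: middle of the U's floor, 70 mm above the bench; axes as the board's. Cheeks at 12 to 18 mm either side in x, tops 16 mm above the floor, inner edges chamfered 3 mm. Block ends 6 mm below the floor; can be pinched over both cheeks from above.
- bar_mid (a point): The load bar, loose on the bench at the start, to the robot's left or right: a straight 20 x 20 mm slotted aluminium profile, 240 mm long, about 0.12 kg (0.1 to 0.16 kg). The point is its centre, 10 mm from each face; x along the bar, z up at the start. Resting in a saddle its centre is 10 mm above the saddle's floor and it has 2 mm play to each cheek.
- meter_mid (a point): Handheld multimeter, 150 x 75 x 38 mm, grey, lying on the other side of the rig from the bar; the point is its centre, 16 mm up. Bystander.
- weight_mid (a point): Steel test weight with a knob, 52 mm diameter, 76 mm tall, 0.9 kg, standing on the bench to the right of the board; the point is half-way up. Bystander.
- screw_box_mid (a point): Open cardboard tray of screws, 90 x 70 x 40 mm, on the bench to the left of the board; the point is half-way up. Bystander.
Mind the look-alikes: they are no part of the job. There is more than one size of the part that bears bar_mid; the job needs the largest.

How it is judged:
By the outcome, as a careful person would: the job done as asked, in the order asked, and still so for the second after the job is handed in, with the robot touching nothing.
It also fails if it takes over 72 s, if anything falls off the work surface, if the arm or the gripper's body presses on something with over 40 N, if the wrist force passes 120 N, or if a joint passes its speed limit or range.

## Working session

There is one attempt and no reset: what is moved stays moved. The work goes in short steps, Python scripts to look and compute and a tool call to move; the robot and the scene stay as the last step left them, time stands still between calls to the robot, and variables do not carry over. Pictures are saved under pics/ and viewed, and the job is handed in when it is done.

Besides the shell and the picture viewer there is one more tool, called after "Request:" by a JSON object that holds its "op" and its "data". send_rows: Moves the arm, as the interface text tells. Its arguments: {"type":"object","properties":{"motion":{"type":"array","items":{"type":"array"}},"gripper":{"type":"number"}},"required":["motion"]}

```bash
ls; mkdir -p pics; cat > h.py <<'E'
import cv2,numpy as np
from rig import bot,capture,recognise,place_of
def ray(c,xy):
    K=np.array([[c['fx'],0,c['cx']],[0,c['fy'],c['cy']],[0,0,1.]])
    R,_=cv2.Rodrigues(np.array(c['rvec'],float)); t=np.array(c['tvec'],float).ravel()
    d=R.T@np.linalg.inv(K)@np.array([xy[0],xy[1],1.]); o=-R.T@t
    return o,d
def onz(c,xy,z):
    o,d=ray(c,xy); return o+d*(z-o[2])/d[2]
def proj(c,p):
    K=np.array([[c['fx'],0,c['cx']],[0,c['fy'],c['cy']],[0,0,1.]])
    return cv2.projectPoints(np.array(p,float).reshape(-1,1,3),np.array(c['rvec'],float),np.array(c['tvec'],float),K,None)[0].reshape(-1,2)
E
python3 - <<'E'
from h import *
np.set_printoptions(precision=3,suppress=True)
Z=dict(saddle_left=.07,saddle_mid=.07,saddle_right=.07,bar_mid=.01,meter_mid=.016,weight_mid=.038,screw_box_mid=.02,board=0)
for n in("scene","side","wrist"):
    c=capture(n); cv2.imwrite(f"pics/{n}0.png",c['image'])
    print(n,ray(c,(320,200)))
    if n=='wrist':continue
    for k,z in Z.items():
        for r in place_of(n,k)[:4]:
            print(n,k,round(r['p'],2),np.array(r['xy']),onz(c,r['xy'],z))
s=bot.read_state();print(s)
E
```

```text
pics
scene (array([0.825, 0.528, 0.849]), array([-0.248, -0.5  , -0.83 ]))
scene saddle_left 0.84 [319.9 205. ] [0.598 0.071 0.07 ]
scene saddle_mid 0.52 [301.7 180.1] [ 0.605 -0.012  0.07 ]
scene saddle_right 0.68 [283.2 157.8] [ 0.616 -0.096  0.07 ]
scene bar_mid 0.93 [460.6 342.6] [0.479 0.461 0.01 ]
scene bar_mid 0.81 [420.1 259.2] [0.445 0.271 0.01 ]
scene bar_mid 0.78 [390.7 203.7] [0.423 0.112 0.01 ]
scene weight_mid 0.86 [230.  126.8] [ 0.692 -0.288  0.038]
scene screw_box_mid 0.94 [324.1 323.8] [0.708 0.304 0.02 ]
scene board 0.95 [297.2 198. ] [ 0.619 -0.015  0.   ]
side (array([0.415, 0.922, 0.718]), array([ 0.177, -0.782, -0.598]))
side saddle_left 0.61 [325.  198.4] [0.597 0.066 0.07 ]
side saddle_mid 0.75 [332.5 178.1] [ 0.596 -0.024  0.07 ]
side saddle_right 0.49 [333.4 163.4] [ 0.607 -0.095  0.07 ]
side bar_mid 0.76 [377.6 287.6] [0.442 0.27  0.01 ]
side bar_mid 0.74 [346.9 364.9] [0.474 0.461 0.01 ]
side bar_mid 0.67 [390.1 237.1] [0.431 0.106 0.01 ]
side meter_mid 0.86 [383.9 144.8] [ 0.49  -0.319  0.016]
side weight_mid 0.61 [316.2 139.7] [ 0.695 -0.269  0.038]
side screw_box_mid 0.95 [251.7 275.9] [0.705 0.301 0.02 ]
side screw_box_mid 0.72 [328.7 178.8] [ 0.619 -0.092  0.02 ]
side screw_box_mid 0.48 [382.9 142.4] [ 0.494 -0.326  0.02 ]
side board 0.93 [325.  203.3] [ 0.612 -0.005  0.   ]
wrist (array([0.625, 0.074, 0.385]), array([-0.006, -0.273, -0.962]))
{'time_s': 0.95, 'joint_positions': array([-10.227,  30.22 ,  82.088,  -0.   ,  67.689, -10.228]), 'qvel': array([-0.006, -0.044,  0.072,  0.041,  0.041, -0.063]), 'tau': array([  0.   , -44.001, -17.699,   0.063,   0.05 ,  -0.   ]), 'position': array([0.625, 0.   , 0.223]), 'tcp_rot': array([[ 1.,  0.,  0.],
       [ 0., -1., -0.],
       [ 0.,  0., -1.]]), 'force': array([ 1.366, -1.187,  0.094]), 'moment': array([ 0.022, -0.02 ,  0.001]), 'opening': 1.000813483972598}
```

View pics/scene0.png

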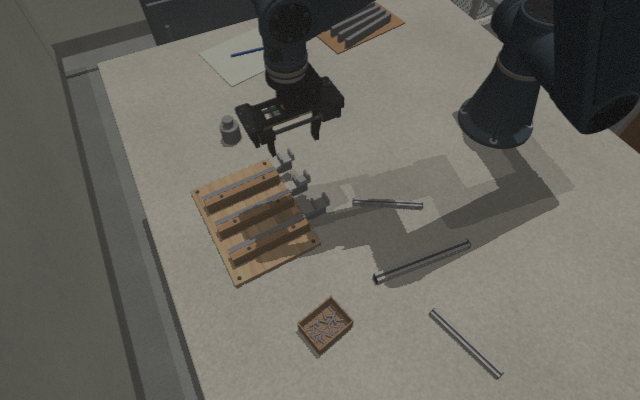

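View pics/side0.png

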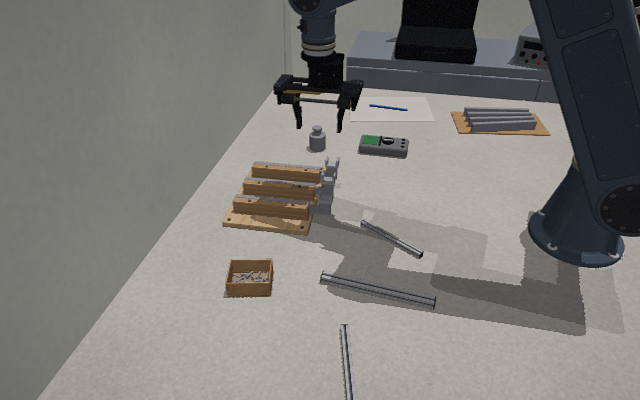

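View pics/wrist0.png

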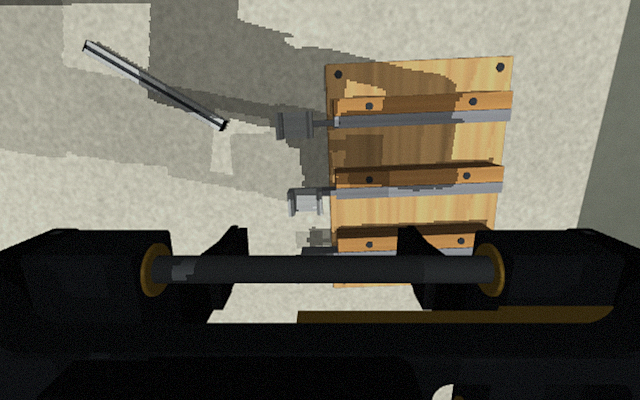

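Three bar candidates in the scene view: A ~(388,204), B ~(421,261), C ~(466,343). I'll measure lengths in enlarged crops.

```bash
python3 - <<'E'
from h import *
np.set_printoptions(precision=3,suppress=True)
im=cv2.imread('pics/scene0.png')
cv2.imwrite('pics/crop1.png',cv2.resize(im[190:390,340:515],None,fx=3,fy=3,interpolation=cv2.INTER_CUBIC)[:600])
im=cv2.imread('pics/side0.png')
cv2.imwrite('pics/crop2.png',cv2.resize(im[210:400,310:450],None,fx=3,fy=3,interpolation=cv2.INTER_CUBIC))
c=capture("scene")
for n,a,b in(("A",(354,203),(423,206)),("B",(375,278),(470,243)),("C",(432,311),(501,375))):
    p,q=onz(c,a,.015),onz(c,b,.015);print(n,p,q,np.linalg.norm(p-q))
E
```

```text
A [0.505 0.072 0.015] [0.359 0.157 0.015] 0.1689736579133852
B [0.562 0.264 0.015] [0.321 0.291 0.015] 0.24171863407760696
C [0.494 0.382 0.015] [0.45  0.546 0.015] 0.16947389963304038
```

View pics/crop1.png

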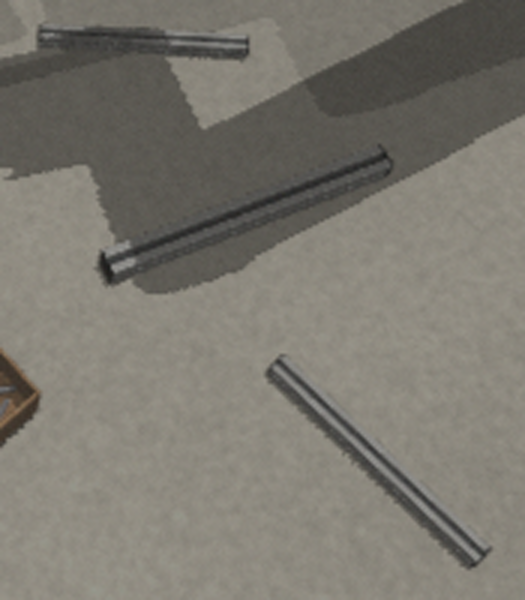

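View pics/crop2.png

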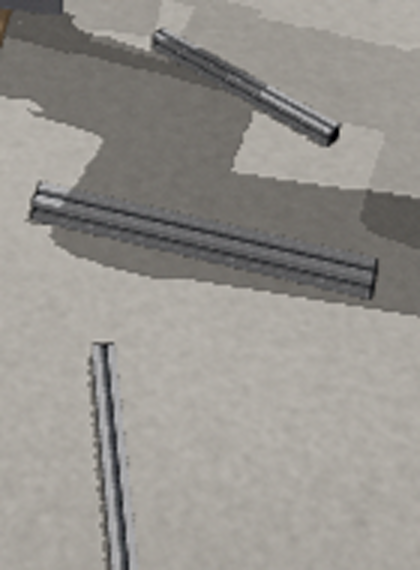

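B (421,261) measures 242 mm, while A and C are about 169 mm. B is therefore the 240 mm bar, confirmed in the crops. Next is the board's yaw and the saddle positions.

```bash
python3 - <<'E'
from h import *
np.set_printoptions(precision=4,suppress=True)
im=cv2.imread('pics/wrist0.png')
cv2.imwrite('pics/crop3.png',cv2.resize(im[40:270,260:525],None,fx=3,fy=3,interpolation=cv2.INTER_CUBIC)[:600])
c=capture("wrist")
for k in ("saddle_left","saddle_mid","saddle_right","board"):
  for f in (place_of,recognise):
    for r in f("wrist",k)[:3]: print(k,f.__name__,r['p'],r['xy'],onz(c,r['xy'],0 if k=='board' else .07))
E
```

```text
saddle_left call 0.92 [296.0, 125.7] [0.5983 0.0631 0.07  ]
saddle_left call 0.89 [297.8, 126.9] [0.6001 0.0619 0.07  ]
saddle_mid call 0.58 [303.9, 204.0] [ 0.6049 -0.0205  0.07  ]
saddle_mid call 0.74 [305.6, 200.3] [ 0.6069 -0.0162  0.07  ]
saddle_right call 0.77 [308.7, 265.8] [ 0.6093 -0.0954  0.07  ]
saddle_right call 0.82 [319.1, 250.3] [ 0.6214 -0.0758  0.07  ]
board call 0.73 [317.7, 186.4] [ 0.6192 -0.0172  0.    ]
board call 0.62 [408.9, 153.5] [0.7362 0.026  0.    ]
```

View pics/crop3.png

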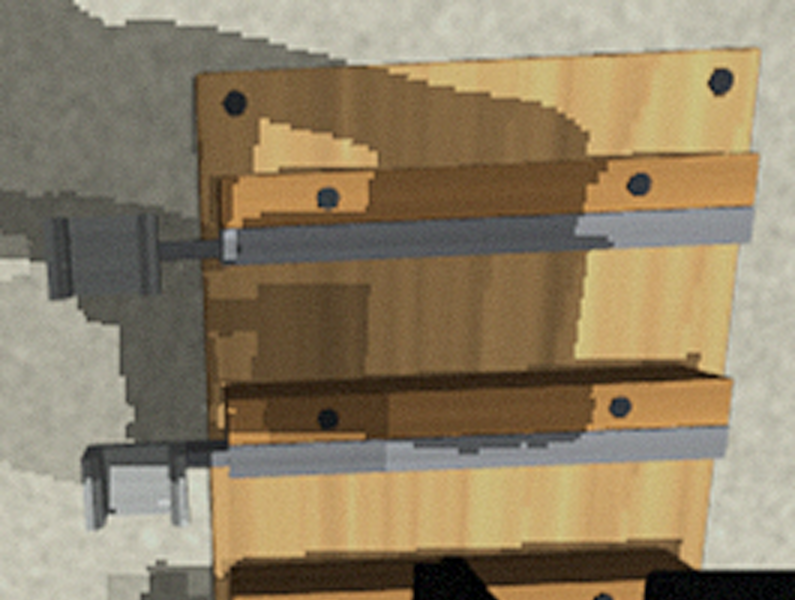

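```bash
python3 - <<'E'
from h import *
np.set_printoptions(precision=4,suppress=True)
c=capture("wrist")
P=lambda u,v,z:onz(c,(260+u/3,40+v/3),z)
for n,a,b,z in(("Ltop",(237,228),(755,207),.051),("Mtop",(230,445),(728,428),.051),("Mlow",(230,476),(725,456),.051),("battL",(235,178),(758,153),.051)):
    p,q=P(*a,z),P(*b,z); d=q-p; print(n,p,q,np.linalg.norm(d),np.degrees(np.arctan2(d[1],d[0])))
# saddle tops z=.086
for n,a in(("L",[(48,220),(158,215),(158,293),(50,298)]),("M",[(85,448),(185,443),(187,522),(87,528)])):
    print(n,np.array([P(*x,.086) for x in a]))
E
```

```text
Ltop [0.6431 0.0726 0.051 ] [0.8278 0.0797 0.051 ] 0.18478427516347848 2.2016721382181124
Mtop [ 0.6416 -0.0074  0.051 ] [ 0.8309 -0.001   0.051 ] 0.18942258605540935 1.9542650188346447
Mlow [ 0.6418 -0.0197  0.051 ] [ 0.8315 -0.012   0.051 ] 0.18990948014019812 2.3433078205321425
battL [0.6422 0.0896 0.051 ] [0.8258 0.0979 0.051 ] 0.1838117019563718 2.5696547219166948
L [[0.5807 0.0752 0.086 ]
 [0.6159 0.0767 0.086 ]
 [0.6157 0.0522 0.086 ]
 [0.5803 0.0506 0.086 ]]
M [[ 0.5902  0.      0.086 ]
 [ 0.6244  0.0018  0.086 ]
 [ 0.6251 -0.0267  0.086 ]
 [ 0.59   -0.0288  0.086 ]]
```

Board origin is about (0.6195, -0.0145) with a yaw of about 2.2°. I start with the left saddle, which is near (0.598, 0.064).

Request:
{"op": "send_rows", "data": {"motion": [[[-7,-16,25],-0.038],[[-7,-16,25],0],[[-7,-16,25],0],[[-6,-16,25],0],[[0,0,0],0]], "gripper": 0.3}}

```text
time_s: 1.92
position: [0.6, 0.0627, 0.1225]
tcp_rot: [[0.999, 0.036, 0.011], [0.037, -0.999, -0.003], [0.011, 0.003, -1.0]]
force: [-0.5, -0.2, -0.3]
opening: 0.735
```

Request:
{"op": "send_rows", "data": {"motion": [[[-1,0,18],0],[[0,0,18],0],[[0,0,12],0],[[0,0,7],0],[[0,0,0],0]]}}

```text
time_s: 2.33
position: [0.6041, 0.061, 0.069]
tcp_rot: [[0.999, 0.039, 0.018], [0.039, -0.999, -0.005], [0.018, 0.005, -1.0]]
force: [0.3, -0.6, -0.1]
opening: 0.703
```

Request:
{"op": "send_rows", "data": {"motion": [[[0,0,0],0],[[0,0,0],0],[[0,0,0],0],[[0,0,0],0],[[0,0,0],0]], "gripper": 1.0}}

```text
time_s: 2.75
position: [0.6056, 0.0596, 0.0722]
tcp_rot: [[0.999, 0.038, 0.02], [0.038, -0.999, -0.005], [0.02, 0.006, -1.0]]
force: [-0.1, 0.1, -6.5]
opening: 0.407
```

Request:
{"op": "send_rows", "data": {"motion": [[[-8,0,0],0],[[-10,0,0],0],[[-10,0,0],0],[[-10,0,0],0],[[-6,0,0],0]]}}

```text
time_s: 3.17
position: [0.5603, 0.0577, 0.0722]
tcp_rot: [[0.999, 0.039, 0.025], [0.039, -0.999, -0.006], [0.024, 0.007, -1.0]]
force: [0.3, 0.0, -3.2]
opening: 0.413
```

Request:
{"op": "send_rows", "data": {"motion": [[[-8,0,0],0],[[-8,0,0],0],[[-8,0,0],0],[[-8,0,0],0],[[-6,0,0],0]]}}

```text
time_s: 3.58
position: [0.5484, 0.0569, 0.0732]
tcp_rot: [[0.995, 0.031, 0.09], [0.031, -1.0, -0.004], [0.09, 0.007, -0.996]]
force: [7.7, 3.3, -1.8]
opening: 0.415
```

Request:
{"op": "send_rows", "data": {"motion": [[[10,0,0],0],[[12,0,0],0],[[12,0,0],0],[[12,0,0],0],[[10,0,0],0]]}}

```text
time_s: 4.0
position: [0.5933, 0.0589, 0.0733]
tcp_rot: [[0.997, 0.032, 0.068], [0.033, -0.999, -0.004], [0.068, 0.006, -0.998]]
force: [-1.5, -0.7, -4.0]
opening: 0.413
```

Request:
{"op": "send_rows", "data": {"motion": [[[8,0,0],0],[[8,0,0],0],[[8,0,0],0],[[8,0,0],0],[[8,0,0],0]]}}

```text
time_s: 4.42
position: [0.6159, 0.0601, 0.0723]
tcp_rot: [[0.999, 0.037, 0.024], [0.037, -0.999, -0.005], [0.023, 0.006, -1.0]]
force: [-15.3, -3.1, 9.3]
opening: 0.411
```

Request:
{"op": "send_rows", "data": {"motion": [[[6,0,0],0],[[5,0,0],0],[[0,0,0],0],[[0,0,0],0],[[0,0,0],0]]}}

```text
time_s: 4.83
position: [0.6156, 0.0601, 0.0719]
tcp_rot: [[0.999, 0.041, -0.004], [0.041, -0.999, -0.007], [-0.004, 0.007, -1.0]]
force: [-3.1, -0.7, -3.9]
opening: 0.411
```

Request:
{"op": "send_rows", "data": {"motion": [[[0,0,0],0],[[0,0,0],0],[[0,0,0],0],[[0,0,-10],0],[[0,0,-25],0]], "gripper": 0.3}}

```text
time_s: 5.25
position: [0.6167, 0.0604, 0.1067]
tcp_rot: [[0.999, 0.04, -0.004], [0.04, -0.999, -0.006], [-0.005, 0.006, -1.0]]
force: [0.4, 0.4, -0.3]
opening: 0.672
```

Request:
{"op": "send_rows", "data": {"motion": [[[-4,25,-6],0],[[-4,25,0],0],[[-4,25,0],0],[[0,0,10],0],[[0,0,15],0]]}}

```text
time_s: 5.67
position: [0.6193, -0.0178, 0.1035]
tcp_rot: [[0.999, 0.043, 0.026], [0.044, -0.999, -0.011], [0.025, 0.012, -1.0]]
force: [-0.7, 0.2, -1.2]
opening: 0.701
```

```bash
python3 - <<'E'
from h import *
np.set_printoptions(precision=4,suppress=True)
c=capture("wrist");cv2.imwrite('pics/w2.png',c['image'])
for k in ("saddle_left","saddle_mid","saddle_right"):
    for r in place_of("wrist",k)[:3]: print(k,r['p'],r['xy'],onz(c,r['xy'],.07))
print(bot.read_state()['position'])
E
```

```text
saddle_left 0.73 [320.5, 99.2] [0.6155 0.0647 0.07  ]
saddle_mid 0.92 [302.6, 222.8] [ 0.6065 -0.0172  0.07  ]
[ 0.6174 -0.0162  0.1013]
```

View pics/w2.png

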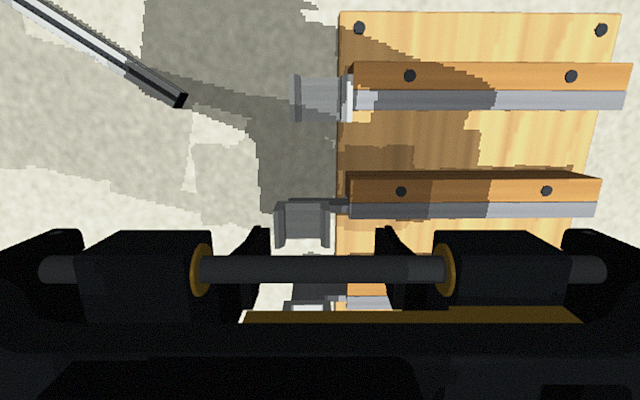

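Left is back home, with its saddle at (320,99) next to the batten. The middle saddle at (303,223) is about 11 mm nearer the robot than the tool, so I correct for that and grip.

Request:
{"op": "send_rows", "data": {"motion": [[[-8,0,0],0],[[-4,0,10],0],[[0,0,12],0],[[0,0,9],0],[[0,0,0],0]]}}

```text
time_s: 6.28
position: [0.6064, -0.0143, 0.0716]
tcp_rot: [[0.998, 0.05, 0.025], [0.05, -0.999, -0.01], [0.024, 0.011, -1.0]]
force: [-0.9, -0.4, -0.3]
opening: 0.702
```

Request:
{"op": "send_rows", "data": {"motion": [[[0,0,0],0],[[0,0,0],0],[[0,0,0],0],[[0,0,0],0],[[0,0,0],0]], "gripper": 1.0}}

```text
time_s: 6.7
position: [0.6068, -0.0136, 0.0716]
tcp_rot: [[0.998, 0.051, 0.024], [0.051, -0.999, -0.01], [0.024, 0.011, -1.0]]
force: [-0.3, -0.4, -2.9]
opening: 0.412
```

Request:
{"op": "send_rows", "data": {"motion": [[[-8,0,0],0],[[-10,0,0],0],[[-10,0,0],0],[[-10,0,0],0],[[-10,0,0],0]]}}

```text
time_s: 7.12
position: [0.558, -0.0157, 0.0715]
tcp_rot: [[0.998, 0.05, 0.029], [0.05, -0.999, -0.009], [0.028, 0.011, -1.0]]
force: [2.3, 0.8, -0.0]
opening: 0.41
```

Request:
{"op": "send_rows", "data": {"motion": [[[-9,0,0],0],[[-9,0,0],0],[[-9,0,0],0],[[-9,0,0],0],[[-4,0,0],0]]}}

```text
time_s: 7.53
position: [0.5101, -0.0177, 0.0715]
tcp_rot: [[0.998, 0.05, 0.026], [0.05, -0.999, -0.01], [0.025, 0.011, -1.0]]
force: [1.5, 0.1, -4.1]
opening: 0.406
```

Request:
{"op": "send_rows", "data": {"motion": [[[-5,0,0],0],[[-5,0,0],0],[[-4,0,0],0],[[-4,0,0],0],[[-4,0,0],0]]}}

```text
time_s: 7.95
position: [0.4989, -0.0185, 0.0716]
tcp_rot: [[0.998, 0.044, 0.054], [0.044, -0.999, -0.01], [0.054, 0.012, -0.998]]
force: [10.3, 6.7, -8.2]
opening: 0.411
```

Request:
{"op": "send_rows", "data": {"motion": [[[-3,0,0],0],[[0,0,0],0],[[0,0,0],0],[[0,0,0],0],[[0,0,0],0]], "gripper": 0.3}}

```text
time_s: 8.37
position: [0.4975, -0.0188, 0.0719]
tcp_rot: [[0.997, 0.045, 0.058], [0.045, -0.999, -0.011], [0.058, 0.013, -0.998]]
force: [-0.6, 0.1, -0.4]
opening: 0.667
```

Request:
{"op": "send_rows", "data": {"motion": [[[0,0,-20],0],[[0,0,-20],0],[[0,0,-5],0],[[0,0,0],0],[[0,0,0],0]]}}

```text
time_s: 8.78
position: [0.4928, -0.0186, 0.1175]
tcp_rot: [[0.998, 0.044, 0.054], [0.045, -0.999, -0.01], [0.054, 0.013, -0.998]]
force: [0.8, 0.4, -0.4]
opening: 0.699
```

Request:
{"op": "send_rows", "data": {"motion": [[[24,20,0],0],[[28,20,0],0],[[28,20,2],0],[[25,20,4],0],[[6,0,4],0]]}}

```text
time_s: 9.2
position: [0.6049, -0.0939, 0.1087]
tcp_rot: [[0.998, 0.047, 0.043], [0.047, -0.999, -0.007], [0.043, 0.009, -0.999]]
force: [1.6, 0.2, 0.7]
opening: 0.701
```

```bash
python3 - <<'E'
from h import *
np.set_printoptions(precision=4,suppress=True)
for n in ("wrist","side","scene"):
  c=capture(n);cv2.imwrite(f'pics/{n}3.png',c['image'])
  for k in ("saddle_left","saddle_mid","saddle_right"):
    for r in place_of(n,k)[:2]: print(n,k,r['p'],r['xy'],onz(c,r['xy'],.07))
s=bot.read_state();print(s['position'],s['tcp_rot'])
E
```

```text
wrist saddle_mid 0.57 [154.1, 108.3] [ 0.4975 -0.0215  0.07  ]
wrist saddle_right 0.82 [326.8, 220.6] [ 0.6097 -0.0929  0.07  ]
side saddle_left 0.66 [320.6, 194.6] [0.6104 0.0529 0.07  ]
side saddle_mid 0.86 [371.6, 184.3] [ 0.4936 -0.0169  0.07  ]
side saddle_mid 0.64 [319.2, 193.9] [0.6144 0.0507 0.07  ]
side saddle_right 0.7 [331.5, 163.0] [ 0.6127 -0.0955  0.07  ]
side saddle_right 0.62 [316.7, 197.1] [0.6175 0.0649 0.07  ]
scene saddle_left 0.82 [310.0, 211.0] [0.6258 0.0751 0.07  ]
scene saddle_left 0.25 [285.2, 158.4] [ 0.6123 -0.0916  0.07  ]
scene saddle_mid 0.56 [341.2, 165.1] [ 0.499  -0.0094  0.07  ]
scene saddle_right 0.49 [280.0, 156.7] [ 0.6215 -0.1025  0.07  ]
[ 0.5992 -0.0892  0.1094] [[ 0.9981  0.0495  0.0363]
 [ 0.0497 -0.9988 -0.0038]
 [ 0.0361  0.0056 -0.9993]]
```

View pics/wrist3.png

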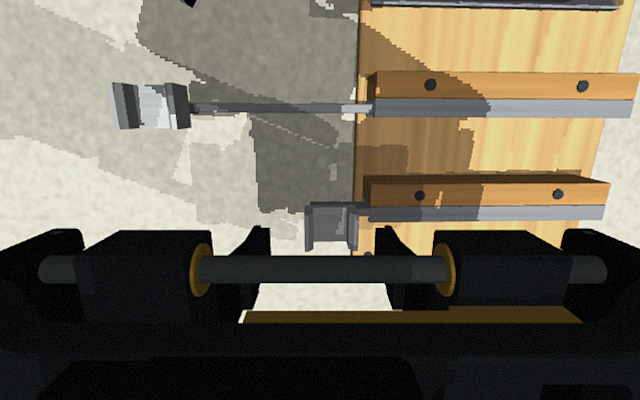

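The middle runner is out with its saddle at (150,106). The right saddle, at (330,225), is about 11 mm ahead of the tool.

Request:
{"op": "send_rows", "data": {"motion": [[[6,3,0],0],[[5,3,10],0],[[0,0,14],0],[[0,0,12],0],[[0,0,2],0]]}}

```text
time_s: 10.22
position: [0.6157, -0.0962, 0.0712]
tcp_rot: [[0.998, 0.05, 0.042], [0.05, -0.999, -0.006], [0.042, 0.008, -0.999]]
force: [-0.1, 0.3, 0.3]
opening: 0.699
```

Request:
{"op": "send_rows", "data": {"motion": [[[0,0,0],0],[[0,0,0],0],[[0,0,0],0],[[0,0,0],0],[[0,0,0],0]], "gripper": 1.0}}

```text
time_s: 10.63
position: [0.6147, -0.0963, 0.0692]
tcp_rot: [[0.998, 0.05, 0.038], [0.05, -0.999, -0.005], [0.038, 0.007, -0.999]]
force: [-0.0, 0.2, -2.4]
opening: 0.412
```

Request:
{"op": "send_rows", "data": {"motion": [[[-8,0,0],0],[[-10,0,0],0],[[-10,0,0],0],[[-10,0,0],0],[[-10,0,0],0]]}}

```text
time_s: 11.05
position: [0.5657, -0.0983, 0.0691]
tcp_rot: [[0.998, 0.05, 0.043], [0.05, -0.999, -0.006], [0.043, 0.008, -0.999]]
force: [1.3, -0.1, 0.0]
opening: 0.413
```

Request:
{"op": "send_rows", "data": {"motion": [[[-9,0,0],0],[[-9,0,0],0],[[-9,0,0],0],[[-9,0,0],0],[[-4,0,0],0]]}}

```text
time_s: 11.47
position: [0.5182, -0.1004, 0.0691]
tcp_rot: [[0.998, 0.049, 0.041], [0.05, -0.999, -0.006], [0.04, 0.008, -0.999]]
force: [0.7, -1.0, -4.5]
opening: 0.41
```

Request:
{"op": "send_rows", "data": {"motion": [[[-6,0,0],0],[[-6,0,0],0],[[-4,0,0],0],[[-4,0,0],0],[[-4,0,0],0]]}}

```text
time_s: 11.88
position: [0.5025, -0.1013, 0.0692]
tcp_rot: [[0.997, 0.042, 0.065], [0.042, -0.999, -0.008], [0.065, 0.01, -0.998]]
force: [12.4, 7.3, -9.0]
opening: 0.414
```

Request:
{"op": "send_rows", "data": {"motion": [[[-3,0,0],0],[[0,0,0],0],[[0,0,0],0],[[0,0,0],0],[[0,0,0],0]], "gripper": 0.3}}

```text
time_s: 12.3
position: [0.502, -0.1016, 0.0698]
tcp_rot: [[0.997, 0.043, 0.072], [0.043, -0.999, -0.009], [0.071, 0.013, -0.997]]
force: [-0.1, 0.5, -0.2]
opening: 0.668
```

Request:
{"op": "send_rows", "data": {"motion": [[[0,0,-20],0],[[0,0,-20],0],[[0,0,-10],0],[[0,0,0],0],[[0,0,0],0]]}}

```text
time_s: 12.72
position: [0.4965, -0.1014, 0.1209]
tcp_rot: [[0.997, 0.042, 0.068], [0.043, -0.999, -0.009], [0.068, 0.012, -0.998]]
force: [0.5, 0.7, -0.6]
opening: 0.7
```

Request:
{"op": "send_rows", "data": {"motion": [[[22,-28,2],0],[[26,-33,2],0],[[26,-33,3],0],[[26,-33,4],0],[[24,-30,4],0]]}}

```text
time_s: 13.13
position: [0.6137, 0.0575, 0.1087]
tcp_rot: [[0.998, 0.026, 0.06], [0.027, -1.0, -0.011], [0.06, 0.012, -0.998]]
force: [-0.0, -0.1, 0.4]
opening: 0.701
```

Request:
{"op": "send_rows", "data": {"motion": [[[0,0,0],0],[[0,0,0],0],[[0,0,0],0],[[0,0,0],0],[[0,0,0],0]]}}

```text
time_s: 13.55
position: [0.6148, 0.0634, 0.1036]
tcp_rot: [[0.998, 0.034, 0.057], [0.035, -0.999, -0.009], [0.057, 0.011, -0.998]]
force: [-0.4, -0.5, 0.6]
opening: 0.699
```

Request:
{"op": "send_rows", "data": {"motion": [[[0,0,10],0],[[0,0,12],0],[[0,0,8],0],[[0,0,2],0],[[0,0,0],0]]}}

```text
time_s: 13.97
position: [0.6143, 0.0586, 0.068]
tcp_rot: [[0.998, 0.028, 0.054], [0.028, -1.0, -0.009], [0.054, 0.011, -0.998]]
force: [-0.8, 0.5, 0.3]
opening: 0.697
```

Request:
{"op": "send_rows", "data": {"motion": [[[0,0,0],0],[[0,0,0],0],[[0,0,0],0],[[0,0,0],0],[[5,0,0],0]], "gripper": 1.0}}

```text
time_s: 14.38
position: [0.6161, 0.0584, 0.0675]
tcp_rot: [[0.999, 0.028, 0.046], [0.028, -1.0, -0.009], [0.046, 0.011, -0.999]]
force: [-11.2, -2.8, 9.6]
opening: 0.419
```

Request:
{"op": "send_rows", "data": {"motion": [[[6,0,0],0],[[6,0,0],0],[[5,0,0],0],[[0,0,0],0],[[0,0,0],0]]}}

```text
time_s: 14.8
position: [0.6156, 0.0584, 0.0668]
tcp_rot: [[0.999, 0.035, 0.006], [0.035, -0.999, -0.013], [0.005, 0.013, -1.0]]
force: [-0.4, -0.4, -2.7]
opening: 0.412
```

Request:
{"op": "send_rows", "data": {"motion": [[[0,0,0],0],[[0,0,0],0],[[0,0,0],0],[[0,0,-15],0],[[0,0,-25],0]], "gripper": 0.3}}

```text
time_s: 15.22
position: [0.6142, 0.0595, 0.1039]
tcp_rot: [[0.999, 0.034, -0.0], [0.034, -0.999, -0.011], [-0.001, 0.011, -1.0]]
force: [0.4, 0.2, 0.0]
opening: 0.67
```

Request:
{"op": "send_rows", "data": {"motion": [[[-20,-20,-25],0],[[-25,-30,-25],0],[[-25,-30,-20],0],[[-25,-30,0],0],[[-20,-30,0],0]], "gripper": 0.25}}

```text
time_s: 15.63
position: [0.5048, 0.1939, 0.1794]
tcp_rot: [[1.0, 0.021, 0.023], [0.021, -1.0, -0.011], [0.023, 0.011, -1.0]]
force: [-0.2, -0.4, 0.6]
opening: 0.751
```

Request:
{"op": "send_rows", "data": {"motion": [[[0,0,0],-0.12],[[0,0,0],-0.12],[[0,0,0],-0.12],[[0,0,0],-0.12],[[0,0,0],-0.12]]}}

```text
time_s: 16.05
position: [0.4991, 0.2028, 0.1833]
tcp_rot: [[0.797, 0.603, 0.027], [0.603, -0.797, -0.006], [0.018, 0.021, -1.0]]
force: [-0.4, -0.2, -0.4]
opening: 0.75
```

Request:
{"op": "send_rows", "data": {"motion": [[[0,0,0],-0.12],[[0,0,0],-0.12],[[0,0,0],-0.12],[[0,0,0],-0.12],[[0,0,0],-0.12]]}}

```text
time_s: 16.47
position: [0.5008, 0.2043, 0.1855]
tcp_rot: [[0.294, 0.955, 0.032], [0.956, -0.294, -0.004], [0.005, 0.032, -0.999]]
force: [1.5, -0.4, -0.6]
opening: 0.751
```

Request:
{"op": "send_rows", "data": {"motion": [[[10,-15,0],-0.05],[[11,-20,0],-0.05],[[13,-22,0],-0.05],[[14,-18,0],-0.04],[[0,0,0],0]]}}

```text
time_s: 16.88
position: [0.4398, 0.2691, 0.1848]
tcp_rot: [[0.1, 0.994, 0.04], [0.995, -0.1, -0.002], [0.002, 0.04, -0.999]]
force: [1.0, 0.7, 0.4]
opening: 0.75
```

```bash
python3 - <<'E'
from h import *
np.set_printoptions(precision=4,suppress=True)
for n in ("wrist","side","scene"):
  c=capture(n);cv2.imwrite(f'pics/{n}4.png',c['image'])
  for r in place_of(n,"bar_mid")[:3]: print(n,r['p'],r['xy'],onz(c,r['xy'],.01))
s=bot.read_state();print(s['position'],s['tcp_rot'])
E
```

```text
wrist 0.92 [325.6, 179.3] [0.4463 0.2743 0.01  ]
wrist 0.68 [491.9, 185.7] [0.4734 0.4651 0.01  ]
wrist 0.56 [177.8, 180.6] [0.4307 0.1053 0.01  ]
side 0.92 [388.7, 236.0] [0.4342 0.1025 0.01  ]
side 0.89 [378.8, 289.2] [0.4386 0.2738 0.01  ]
side 0.89 [347.8, 364.6] [0.4724 0.46   0.01  ]
scene 0.93 [391.0, 202.0] [0.42   0.1085 0.01  ]
scene 0.67 [419.0, 258.9] [0.4472 0.2689 0.01  ]
scene 0.65 [461.1, 340.9] [0.476  0.4588 0.01  ]
[0.444  0.2666 0.185 ] [[ 0.1049  0.9935  0.043 ]
 [ 0.9945 -0.1049 -0.0024]
 [ 0.0022  0.0431 -0.9991]]
```

View pics/wrist4.png

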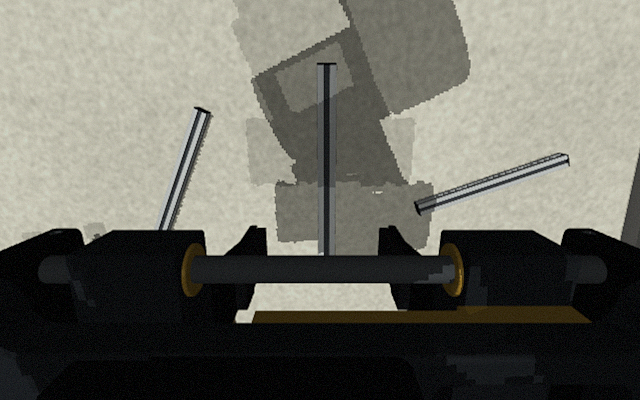

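View pics/scene4.png

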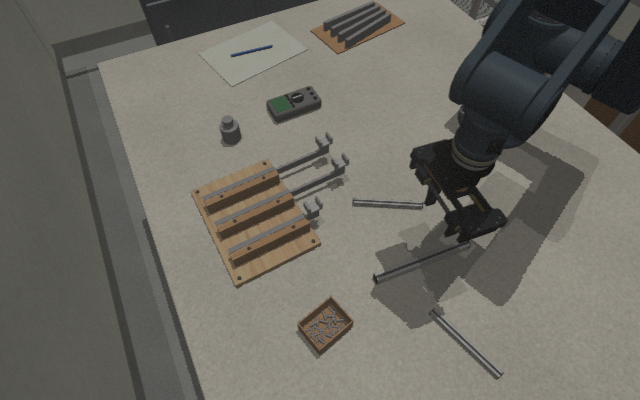

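Mid and right are out and left is home in scene4. The bar's far end is at (326,64) in the wrist view and the jaws are aligned with it. Next I compute the offset from the bar's far end.

```bash
python3 - <<'E'
from h import *
np.set_printoptions(precision=4,suppress=True)
c=capture("wrist")
e=onz(c,(326.5,64),.02); f=onz(c,(326,240),.02); d=(f-e)/np.linalg.norm(f-e)
g=onz(c,(317.5,66),.02);h=onz(c,(336,66),.02);print('w',np.linalg.norm(g-h))
m=e+.12*d; s=bot.read_state();R=s['tcp_rot'];p=s['position']
print(e,d,m,'yaw off rad',np.arctan2(*( (R.T@-d)[[0,1]])))
print('to tcp target', (R.T@(np.array([m[0],m[1],.11])-p))*1000)
s=capture("scene")
for z in (.02,):
  print(onz(s,(377,277),z),onz(s,(467,242),z))
E
```

```text
w 0.01842334220154901
[0.3312 0.2848 0.02  ] [ 0.9945 -0.1043  0.    ] [0.4505 0.2723 0.02  ] yaw off rad -3.1408028055962776
to tcp target [ 6.2755  2.8319 75.0669]
[0.5582 0.266  0.02  ] [0.329  0.2871 0.02  ]
```

Request:
{"op": "send_rows", "data": {"motion": [[[2,0,15],0],[[2,0,28],0],[[2,0,30],0],[[0,0,30],0],[[0,0,20],0]]}}

```text
time_s: 17.7
position: [0.4598, 0.2727, 0.0641]
tcp_rot: [[0.111, 0.992, 0.061], [0.994, -0.111, 0.004], [0.011, 0.06, -0.998]]
force: [0.8, -0.3, -0.1]
opening: 0.753
```

Request:
{"op": "send_rows", "data": {"motion": [[[0,0,0],0],[[0,0,0],0],[[0,0,0],0],[[0,0,0],0],[[0,0,0],0]]}}

```text
time_s: 18.12
position: [0.4602, 0.2708, 0.0623]
tcp_rot: [[0.114, 0.992, 0.057], [0.993, -0.114, 0.002], [0.008, 0.056, -0.998]]
force: [-0.0, 0.6, -0.1]
opening: 0.753
```

Request:
{"op": "send_rows", "data": {"motion": [[[0,41,0],0],[[0,-8,0],0],[[0,-8,0],0],[[0,-8,0],0],[[0,-8,0],0]]}}

```text
time_s: 18.53
position: [0.474, 0.2712, 0.0693]
tcp_rot: [[0.114, 0.991, 0.07], [0.993, -0.115, 0.006], [0.014, 0.069, -0.998]]
force: [-0.1, 0.6, -0.6]
opening: 0.751
```

Request:
{"op": "send_rows", "data": {"motion": [[[0,-8,-40],0],[[0,-8,8],0],[[0,0,8],0],[[0,0,8],0],[[0,0,8],0]]}}

```text
time_s: 18.95
position: [0.45, 0.2735, 0.0752]
tcp_rot: [[0.11, 0.992, 0.065], [0.994, -0.111, 0.005], [0.012, 0.064, -0.998]]
force: [-0.3, -0.7, -0.5]
opening: 0.753
```

Request:
{"op": "send_rows", "data": {"motion": [[[0,-41,0],0],[[0,8,0],0],[[0,8,0],0],[[0,8,0],0],[[0,8,0],0]]}}

```text
time_s: 19.37
position: [0.4308, 0.271, 0.067]
tcp_rot: [[0.11, 0.993, 0.045], [0.994, -0.11, -0.003], [0.002, 0.045, -0.999]]
force: [0.7, -0.3, -0.9]
opening: 0.748
```

Request:
{"op": "send_rows", "data": {"motion": [[[0,-33,0],0],[[0,8,0],0],[[0,8,0],0],[[0,8,0],0],[[0,8,0],0]]}}

```text
time_s: 19.78
position: [0.4391, 0.2712, 0.0664]
tcp_rot: [[0.114, 0.992, 0.051], [0.993, -0.114, -0.001], [0.005, 0.051, -0.999]]
force: [0.8, -0.1, -0.4]
opening: 0.753
```

Request:
{"op": "send_rows", "data": {"motion": [[[1,3,16],0],[[0,2,20],0],[[0,0,14],0],[[0,0,6],0],[[0,0,2],0]]}}

```text
time_s: 20.2
position: [0.4648, 0.273, 0.0093]
tcp_rot: [[0.119, 0.99, 0.071], [0.993, -0.12, 0.006], [0.014, 0.07, -0.997]]
force: [0.6, 0.3, 0.3]
opening: 0.752
```

```bash
python3 - <<'E'
from h import *
np.set_printoptions(precision=4,suppress=True)
for n in ("wrist","scene","side"):
  c=capture(n);cv2.imwrite(f'pics/{n}5.png',c['image'])
s=bot.read_state();print(s['position'],s['tcp_rot'])
a,b=cv2.imread('pics/scene5.png'),cv2.imread('pics/side5.png')
cv2.imwrite('pics/c5.png',np.hstack([cv2.resize(a[190:330,350:530],None,fx=2.2,fy=2.2,interpolation=3),cv2.resize(b[220:360,290:470],None,fx=2.2,fy=2.2,interpolation=3)]))
E
```

```text
[0.4639 0.2732 0.0103] [[ 0.1185  0.9904  0.0713]
 [ 0.9928 -0.1193  0.006 ]
 [ 0.0144  0.0701 -0.9974]]
```

View pics/c5.png

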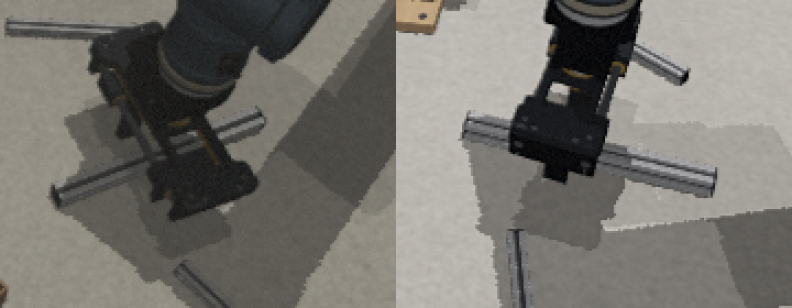

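Request:
{"op": "send_rows", "data": {"motion": [[[0,-5,0],0],[[0,-5,1],0],[[0,-4,2],0],[[0,-3,2],0],[[0,0,1],0]]}}

```text
time_s: 20.77
position: [0.4463, 0.276, 0.0057]
tcp_rot: [[0.118, 0.99, 0.075], [0.993, -0.119, 0.007], [0.016, 0.073, -0.997]]
force: [-0.2, 0.6, 0.1]
opening: 0.753
```

Request:
{"op": "send_rows", "data": {"motion": [[[0,0,0],0],[[0,0,0],0],[[0,0,0],0],[[0,0,0],0],[[0,0,0],0]]}}

```text
time_s: 21.18
position: [0.446, 0.2764, 0.0057]
tcp_rot: [[0.117, 0.99, 0.075], [0.993, -0.118, 0.007], [0.016, 0.074, -0.997]]
force: [0.2, -0.0, 0.1]
opening: 0.747
```

Request:
{"op": "send_rows", "data": {"motion": [[[0,0,2],0],[[0,0,2],0],[[0,0,0],0],[[0,0,0],0],[[0,0,0],0]]}}

```text
time_s: 21.6
position: [0.4469, 0.2766, 0.0016]
tcp_rot: [[0.117, 0.99, 0.076], [0.993, -0.118, 0.008], [0.017, 0.074, -0.997]]
force: [0.6, 0.8, 2.2]
opening: 0.75
```

Request:
{"op": "send_rows", "data": {"motion": [[[0,0,0],0],[[0,0,0],0],[[0,0,0],0],[[0,0,0],0],[[0,0,0],0]], "gripper": 1.0}}

```text
time_s: 22.02
position: [0.4468, 0.2762, 0.0015]
tcp_rot: [[0.117, 0.99, 0.076], [0.993, -0.118, 0.007], [0.016, 0.074, -0.997]]
force: [-0.7, -0.0, -0.9]
opening: 0.459
```

Request:
{"op": "send_rows", "data": {"motion": [[[0,0,0],0],[[0,0,0],0],[[0,0,0],0],[[0,0,0],0],[[0,0,0],0]]}}

```text
time_s: 22.43
position: [0.4468, 0.2761, 0.0014]
tcp_rot: [[0.117, 0.99, 0.075], [0.993, -0.118, 0.007], [0.016, 0.074, -0.997]]
force: [-0.1, 0.3, 0.6]
opening: 0.223
```

Request:
{"op": "send_rows", "data": {"motion": [[[0,0,-15],0],[[0,0,-25],0],[[0,0,-30],0],[[0,0,-30],0],[[0,0,-30],0]]}}

```text
time_s: 22.85
position: [0.4321, 0.2732, 0.1277]
tcp_rot: [[0.119, 0.991, 0.057], [0.993, -0.119, 0.001], [0.008, 0.057, -0.998]]
force: [1.5, -0.1, -0.7]
opening: 0.23
```

Request:
{"op": "send_rows", "data": {"motion": [[[0,0,-20],0.12],[[0,0,-10],0.12],[[0,0,0],0.12],[[0,0,0],0.12],[[0,0,0],0.12]]}}

```text
time_s: 23.27
position: [0.4319, 0.2747, 0.1666]
tcp_rot: [[0.674, 0.736, 0.069], [0.737, -0.676, 0.006], [0.052, 0.047, -0.998]]
force: [0.3, 0.0, -1.0]
opening: 0.225
```

Request:
{"op": "send_rows", "data": {"motion": [[[0,0,0],0.12],[[0,0,0],0.12],[[0,0,0],0.12],[[0,0,0],0.12],[[0,0,0],0.12]]}}

```text
time_s: 23.68
position: [0.4296, 0.2742, 0.166]
tcp_rot: [[0.977, 0.202, 0.067], [0.202, -0.979, 0.006], [0.067, 0.007, -0.998]]
force: [-0.1, -0.4, -0.8]
opening: 0.232
```

Request:
{"op": "send_rows", "data": {"motion": [[[0,12,0],0.08],[[3,28,0],0.08],[[6,34,0],0],[[6,34,0],0],[[6,34,0],0]]}}

```text
time_s: 24.1
position: [0.4576, 0.1354, 0.1657]
tcp_rot: [[0.997, 0.043, 0.065], [0.042, -0.999, 0.009], [0.065, -0.007, -0.998]]
force: [0.4, 0.6, -1.3]
opening: 0.228
```

Request:
{"op": "send_rows", "data": {"motion": [[[7,34,0],0],[[7,34,0],0],[[7,34,0],0],[[7,34,0],0],[[4,20,0],0]]}}

```text
time_s: 24.52
position: [0.4955, -0.028, 0.1658]
tcp_rot: [[0.997, 0.042, 0.063], [0.042, -0.999, 0.009], [0.063, -0.007, -0.998]]
force: [0.5, -0.3, -1.8]
opening: 0.229
```

Request:
{"op": "send_rows", "data": {"motion": [[[0,0,0],0],[[0,0,0],0],[[0,0,0],0],[[0,0,0],0],[[0,0,0],0]]}}

```text
time_s: 24.93
position: [0.495, -0.0303, 0.1648]
tcp_rot: [[0.997, 0.036, 0.061], [0.035, -0.999, 0.01], [0.062, -0.008, -0.998]]
force: [-0.5, -0.4, -1.1]
opening: 0.224
```

```bash
python3 - <<'E'
from h import *
np.set_printoptions(precision=4,suppress=True)
for n in ("wrist","side","scene"):
  c=capture(n);cv2.imwrite(f'pics/{n}6.png',c['image'])
  for k in ("bar_mid","saddle_mid","saddle_right","saddle_left"):
   for r in place_of(n,k)[:3]: print(n,k,r['p'],r['xy'],onz(c,r['xy'],.175 if k[0]=='b' else .07))
s=bot.read_state();print(s['position'],s['tcp_rot'])
a,b=cv2.imread('pics/scene6.png'),cv2.imread('pics/side6.png')
cv2.imwrite('pics/c6.png',np.hstack([cv2.resize(a[80:280,230:430],None,fx=2,fy=2,interpolation=3),cv2.resize(b[90:290,270:470],None,fx=2,fy=2,interpolation=3)]))
E
```

```text
wrist bar_mid 0.81 [249.7, 47.5] [0.4573 0.0718 0.175 ]
wrist bar_mid 0.59 [322.1, 248.8] [ 0.4941 -0.0282  0.175 ]
wrist saddle_left 0.92 [463.7, 95.7] [0.6168 0.064  0.07  ]
side bar_mid 0.89 [345.9, 364.1] [0.4617 0.5675 0.175 ]
side bar_mid 0.85 [373.2, 146.5] [ 0.4971 -0.0244  0.175 ]
side bar_mid 0.78 [391.1, 237.3] [0.4252 0.2962 0.175 ]
side saddle_mid 0.74 [371.0, 179.2] [ 0.498  -0.0395  0.07  ]
side saddle_right 0.69 [381.6, 144.0] [ 0.4909 -0.2269  0.07  ]
side saddle_right 0.67 [371.6, 169.1] [ 0.5025 -0.0874  0.07  ]
side saddle_right 0.35 [369.0, 182.4] [ 0.5012 -0.024   0.07  ]
side saddle_left 0.6 [316.7, 195.9] [0.6186 0.0601 0.07  ]
scene bar_mid 0.92 [462.1, 341.8] [0.5441 0.4742 0.175 ]
scene bar_mid 0.6 [389.6, 204.2] [0.505  0.1941 0.175 ]
scene bar_mid 0.58 [341.3, 131.8] [ 0.4968 -0.0211  0.175 ]
scene saddle_mid 0.65 [342.8, 159.5] [ 0.4869 -0.0232  0.07  ]
scene saddle_right 0.6 [323.6, 140.4] [ 0.5003 -0.101   0.07  ]
scene saddle_left 0.8 [312.4, 209.8] [0.6195 0.0747 0.07  ]
[ 0.4957 -0.0317  0.1649] [[ 0.9975  0.0343  0.0623]
 [ 0.0338 -0.9994  0.0091]
 [ 0.0625 -0.007  -0.998 ]]
```

View pics/c6.png

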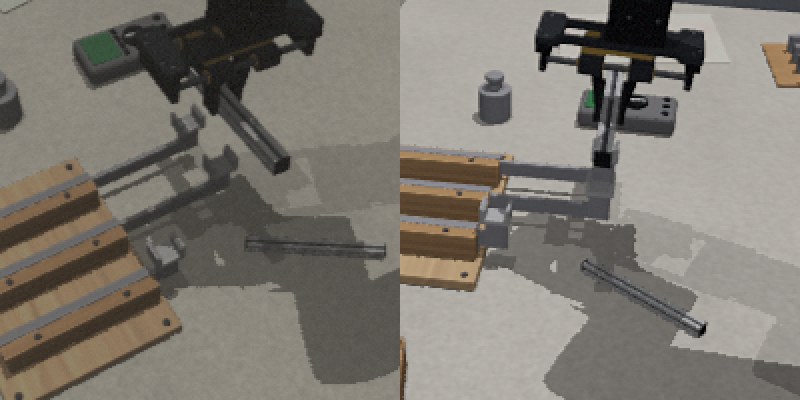

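View pics/wrist6.png

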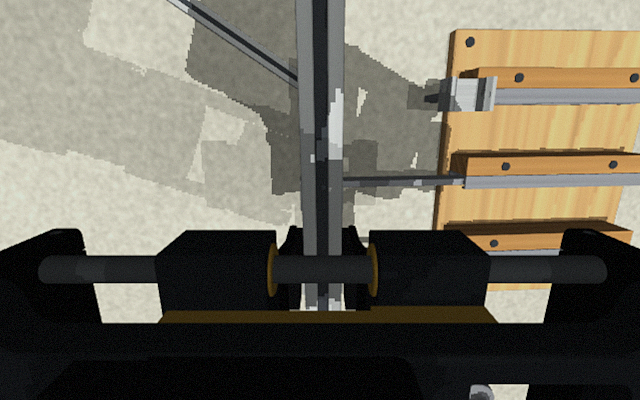

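```bash
cat >> h.py <<'E'
def tri(obs):
    A=np.zeros((3,3));b=np.zeros(3)
    for c,xy in obs:
        o,d=ray(c,xy);d=d/np.linalg.norm(d);M=np.eye(3)-np.outer(d,d);A+=M;b+=M@o
    return np.linalg.solve(A,b)
E
python3 - <<'E'
from h import *
np.set_printoptions(precision=4,suppress=True)
a,b=cv2.imread('pics/scene6.png'),cv2.imread('pics/side6.png')
cv2.imwrite('pics/c7.png',np.hstack([cv2.resize(a[120:180,320:390],None,fx=5,fy=5,interpolation=3),cv2.resize(b[120:180,335:405],None,fx=5,fy=5,interpolation=3)]))
sc,sd=capture("scene"),capture("side")
s=bot.read_state();R=s['tcp_rot'];p=s['position']
e=np.array([.039,-.996,-.0805]); g=p-R[:,2]*.0085
end=tri([(sc,(371,162)),(sd,(371,168.5))]);print('end',end,'grip',g,'dist along',np.dot(g-end,e))
for t in(.11,.115,.12,.125,.13):print(t,proj(sc,g-e*t),proj(sd,g-e*t))
E
```

```text
end [0.4883 0.0923 0.1868] grip [ 0.4952 -0.0318  0.1734] dist along 0.12497147584224659
0.11 [[366.2106 159.0269]] [[370.5542 166.5947]]
0.115 [[367.5074 160.4935]] [[370.3669 167.6389]]
0.12 [[368.8125 161.9696]] [[370.1781 168.6921]]
0.125 [[370.126  163.4551]] [[369.9877 169.7543]]
0.13 [[371.448  164.9502]] [[369.7956 170.8256]]
```

View pics/c7.png

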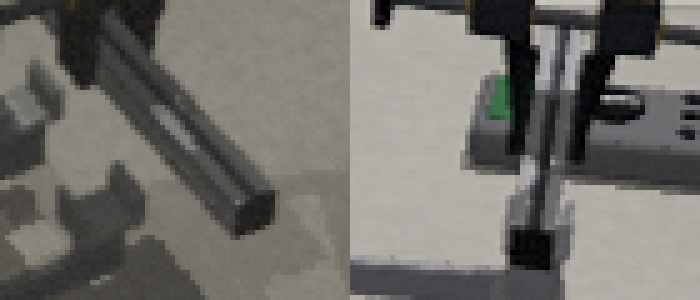

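Bar is held about 4 mm off its centre, and its far end measures 124 mm from the grip at (371,162) scene and (371,170) side. I align to suit that and go down to just above the saddles.

Request:
{"op": "send_rows", "data": {"motion": [[[1,6,10],0],[[0,8,14],0],[[0,8,14],0],[[0,7,12],0],[[0,2,8],0]]}}

```text
time_s: 26.2
position: [0.5043, -0.0648, 0.1051]
tcp_rot: [[0.997, 0.036, 0.069], [0.036, -0.999, 0.006], [0.069, -0.004, -0.998]]
force: [-0.4, -0.1, -2.0]
opening: 0.227
```

```bash
cat > look.py <<'E'
from h import *
import sys
np.set_printoptions(precision=4,suppress=True)
t=sys.argv[1]
C={}
for n in ("side","scene"):
  c=C[n]=capture(n);cv2.imwrite(f'pics/{n}{t}.png',c['image'])
s=bot.read_state();print(s['position'],s['tcp_rot'],s['force'])
R=s['tcp_rot'];p=s['position']
g=p-R[:,2]*.0085; e=R@np.array([0,.997,.0737])
print('grip',g,'axis',e,'err',np.array([.5006,-.063])-g[:2])
for y in(-.019,-.099):
    k=(y-g[1])/e[1];print('bar centre at y',y,g+k*e)
a,b=C['scene']['image'],C['side']['image']
cv2.imwrite(f'pics/c{t}.png',np.hstack([cv2.resize(a[100:200,290:390],None,fx=4,fy=4,interpolation=3),cv2.resize(b[110:210,320:420],None,fx=4,fy=4,interpolation=3)]))
E
python3 look.py 8
```

```text
[ 0.5033 -0.064   0.1048] [[ 0.9971  0.0359  0.0665]
 [ 0.0355 -0.9993  0.0078]
 [ 0.0668 -0.0054 -0.9978]] [-0.2819 -0.3717 -0.6393]
grip [ 0.5028 -0.0641  0.1132] axis [ 0.0407 -0.9958 -0.0789] err [-0.0022  0.0011]
bar centre at y -0.019 [ 0.5009 -0.019   0.1168]
bar centre at y -0.099 [ 0.5042 -0.099   0.1105]
```

View pics/c8.png

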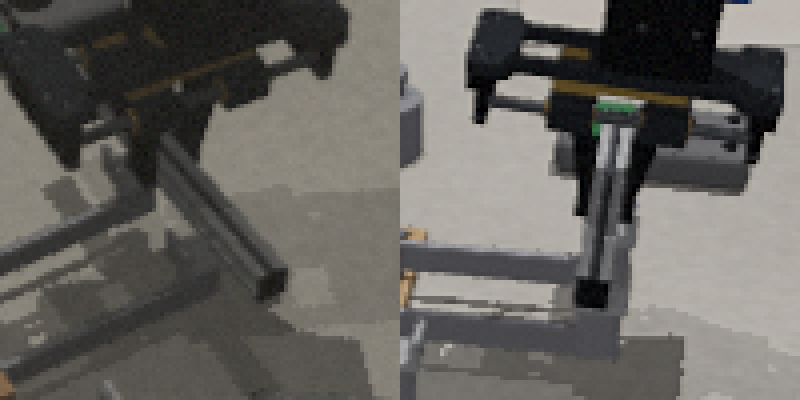

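Request:
{"op": "send_rows", "data": {"motion": [[[-2,0,3],0],[[-1,0,5],0],[[-1,0,5],0],[[0,0,4],0],[[0,0,0],0]]}}

```text
time_s: 26.72
position: [0.5007, -0.0634, 0.0869]
tcp_rot: [[0.997, 0.037, 0.068], [0.036, -0.999, 0.007], [0.068, -0.005, -0.998]]
force: [-0.2, -0.3, -0.8]
opening: 0.228
```

```bash
python3 look.py 9
```

```text
[ 0.5009 -0.0634  0.0874] [[ 0.997   0.0369  0.0688]
 [ 0.0365 -0.9993  0.0073]
 [ 0.069  -0.0048 -0.9976]] [-0.5408 -0.024  -1.1448]
grip [ 0.5003 -0.0635  0.0959] axis [ 0.0418 -0.9958 -0.0783] err [0.0003 0.0005]
bar centre at y -0.019 [ 0.4984 -0.019   0.0994]
bar centre at y -0.099 [ 0.5018 -0.099   0.0931]
```

View pics/c9.png

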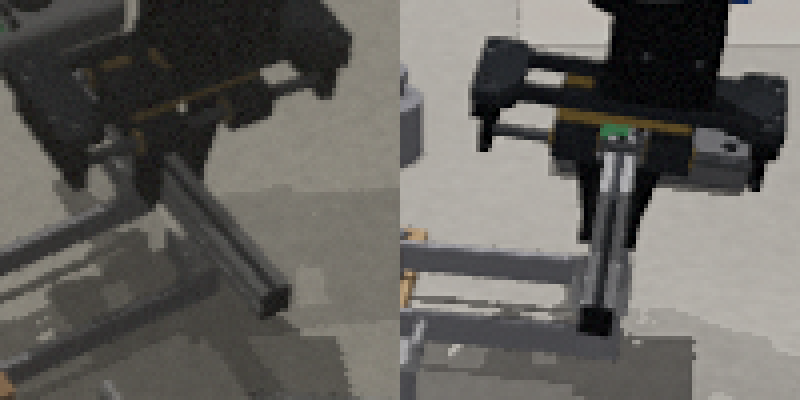

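Request:
{"op": "send_rows", "data": {"motion": [[[0,0,3],0],[[0,0,4],0],[[-1,0,4],0],[[0,0,2],0],[[0,0,0],0]]}}

```text
time_s: 27.23
position: [0.5022, -0.0633, 0.0746]
tcp_rot: [[0.997, 0.037, 0.072], [0.037, -0.999, 0.006], [0.073, -0.003, -0.997]]
force: [0.1, 0.7, 4.5]
opening: 0.224
```

```bash
python3 look.py 10
```

```text
[ 0.5022 -0.0634  0.0749] [[ 0.9967  0.0376  0.0725]
 [ 0.0372 -0.9993  0.006 ]
 [ 0.0727 -0.0033 -0.9973]] [-0.1968  1.8591  0.9758]
grip [ 0.5015 -0.0635  0.0834] axis [ 0.0428 -0.9958 -0.0768] err [-0.0009  0.0005]
bar centre at y -0.019 [ 0.4996 -0.019   0.0868]
bar centre at y -0.099 [ 0.5031 -0.099   0.0806]
```

View pics/c10.png

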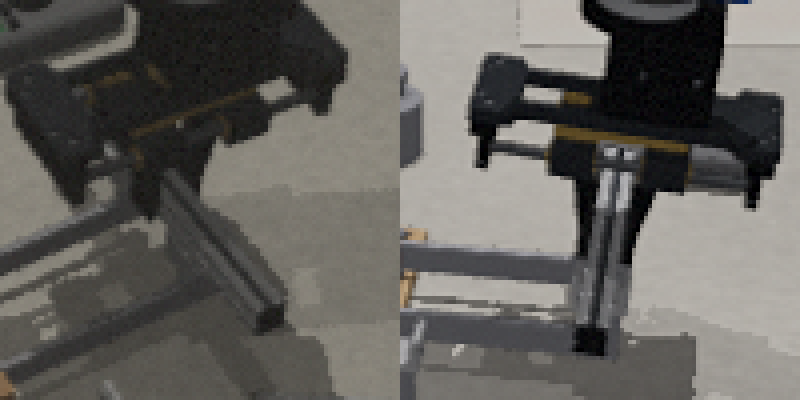

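Request:
{"op": "send_rows", "data": {"motion": [[[0,0,2],0],[[0,0,2],0],[[-1,0,2],0],[[0,0,2],0],[[0,0,0],0]]}}

```text
time_s: 27.75
position: [0.5044, -0.0627, 0.0725]
tcp_rot: [[0.996, 0.038, 0.081], [0.038, -0.999, 0.005], [0.081, -0.002, -0.997]]
force: [-0.8, -0.4, -1.7]
opening: 0.228
```

```bash
python3 look.py 11
```

```text
[ 0.5043 -0.0627  0.0719] [[ 0.996   0.0377  0.0806]
 [ 0.0374 -0.9993  0.005 ]
 [ 0.0807 -0.002  -0.9967]] [0.4633 1.2127 3.6539]
grip [ 0.5036 -0.0628  0.0803] axis [ 0.0435 -0.9959 -0.0755] err [-0.003  -0.0002]
bar centre at y -0.019 [ 0.5017 -0.019   0.0837]
bar centre at y -0.099 [ 0.5052 -0.099   0.0776]
```

View pics/c11.png

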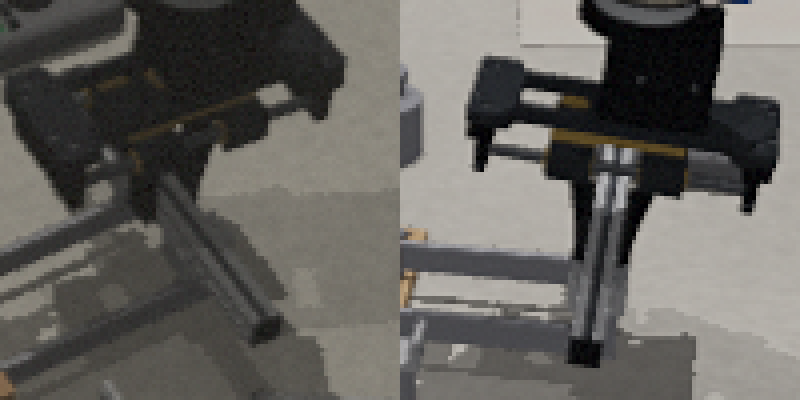

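Request:
{"op": "send_rows", "data": {"motion": [[[-2,0,2],0],[[-2,0,3],0],[[-1,0,3],0],[[-1,0,2],0],[[0,0,0],0]]}}

```text
time_s: 28.27
position: [0.5076, -0.0626, 0.0725]
tcp_rot: [[0.994, 0.035, 0.104], [0.035, -0.999, 0.002], [0.104, 0.002, -0.995]]
force: [-0.4, -0.1, -2.4]
opening: 0.229
```

Request:
{"op": "send_rows", "data": {"motion": [[[-1,0,3],0],[[-1,0,3],0],[[0,0,3],0],[[0,0,0],0],[[0,0,0],0]]}}

```text
time_s: 28.68
position: [0.5141, -0.0625, 0.0728]
tcp_rot: [[0.992, 0.032, 0.125], [0.032, -0.999, -0.001], [0.125, 0.005, -0.992]]
force: [-0.7, -0.4, -0.8]
opening: 0.228
```

```bash
python3 look.py 12
```

```text
[ 0.5139 -0.0625  0.0721] [[ 0.9918  0.0315  0.1242]
 [ 0.0319 -0.9995 -0.0011]
 [ 0.1241  0.005  -0.9923]] [-0.1114 -0.6693 -0.6219]
grip [ 0.5128 -0.0625  0.0806] axis [ 0.0406 -0.9966 -0.0681] err [-0.0122 -0.0005]
bar centre at y -0.019 [ 0.511  -0.019   0.0835]
bar centre at y -0.099 [ 0.5143 -0.099   0.0781]
```

View pics/c12.png

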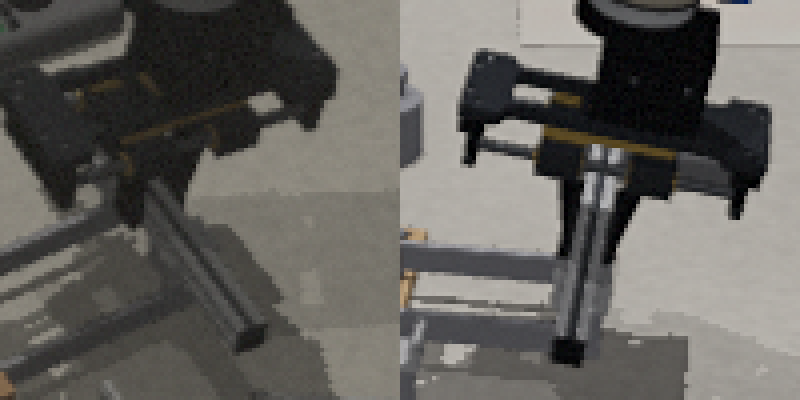

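Request:
{"op": "send_rows", "data": {"motion": [[[-3,0,0],0],[[-3,0,0],0],[[-3,0,0],0],[[-3,0,0],0],[[-2,0,0],0]]}}

```text
time_s: 29.2
position: [0.5076, -0.0631, 0.0721]
tcp_rot: [[0.99, 0.024, 0.141], [0.025, -1.0, -0.002], [0.141, 0.005, -0.99]]
force: [2.1, 3.8, 5.6]
opening: 0.228
```

```bash
python3 look.py 13
```

```text
[ 0.5074 -0.0631  0.0721] [[ 0.9898  0.0241  0.1405]
 [ 0.0246 -0.9997 -0.0018]
 [ 0.1404  0.0053 -0.9901]] [0.8185 3.7006 7.3734]
grip [ 0.5062 -0.0631  0.0805] axis [ 0.0343 -0.9968 -0.0677] err [-0.0056  0.0001]
bar centre at y -0.019 [ 0.5047 -0.019   0.0835]
bar centre at y -0.099 [ 0.5075 -0.099   0.078 ]
```

View pics/c13.png

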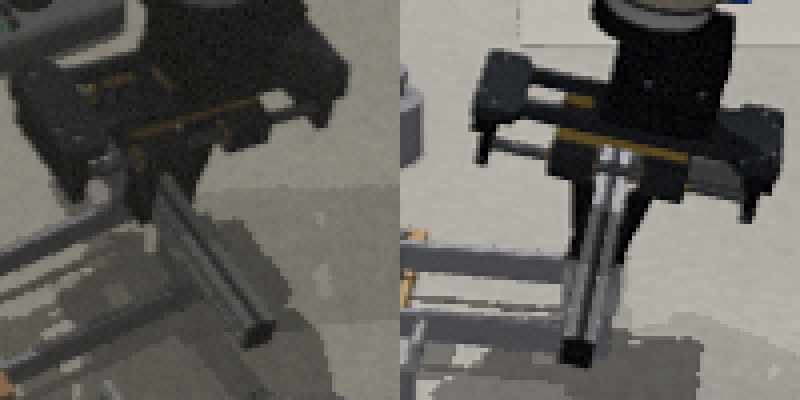

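The tool's lean grows while pressing, and the bar is now in both saddles but held rolled. I'll let it settle, straighten the tool against the home stop of the left runner, then re-grip the bar squarely and finish.

Request:
{"op": "send_rows", "data": {"motion": [[[0,0,0],0],[[0,0,0],0],[[0,0,0],0],[[0,0,0],0],[[0,0,0],0]], "gripper": 0.3}}

```text
time_s: 29.72
position: [0.5067, -0.0636, 0.0697]
tcp_rot: [[0.99, 0.023, 0.138], [0.023, -1.0, -0.001], [0.138, 0.004, -0.99]]
force: [0.1, -0.0, -0.1]
opening: 0.523
```

Request:
{"op": "send_rows", "data": {"motion": [[[2,0,-12],0],[[3,0,-20],0],[[3,0,-20],0],[[2,0,-15],0],[[0,0,0],0]]}}

```text
time_s: 30.13
position: [0.5049, -0.0633, 0.1364]
tcp_rot: [[0.991, 0.022, 0.129], [0.022, -1.0, 0.002], [0.129, 0.001, -0.992]]
force: [0.2, 0.5, -0.6]
opening: 0.693
```

```bash
python3 look.py 14
```

```text
[ 0.5035 -0.0628  0.1343] [[ 0.9919  0.0217  0.125 ]
 [ 0.0215 -0.9998  0.003 ]
 [ 0.125  -0.0003 -0.9922]] [-0.316   0.8138 -0.6042]
grip [ 0.5024 -0.0628  0.1428] axis [ 0.0309 -0.9965 -0.0734] err [-0.0018 -0.0002]
bar centre at y -0.019 [ 0.501 -0.019  0.146]
bar centre at y -0.099 [ 0.5035 -0.099   0.1401]
```

View pics/c14.png

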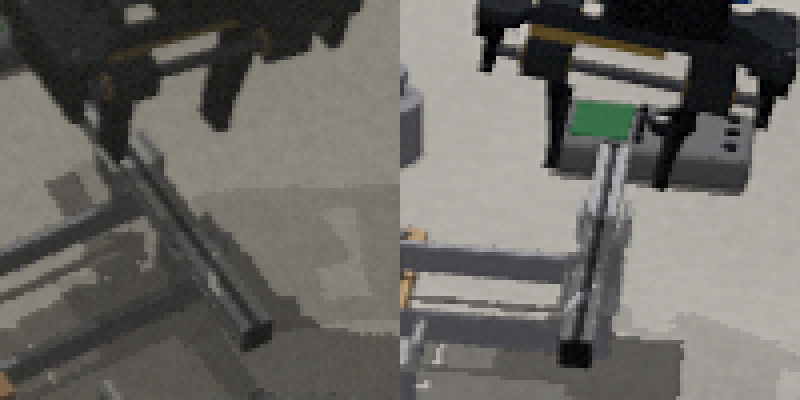

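Request:
{"op": "send_rows", "data": {"motion": [[[20,-22,5],-0.017],[[24,-26,7],0],[[24,-26,8],0],[[24,-26,8],0],[[20,-20,6],0]]}}

```text
time_s: 30.65
position: [0.6108, 0.061, 0.1062]
tcp_rot: [[0.993, 0.028, 0.11], [0.028, -1.0, 0.003], [0.11, 0.0, -0.994]]
force: [-0.2, -0.6, 0.2]
opening: 0.697
```

Request:
{"op": "send_rows", "data": {"motion": [[[0,0,0],0],[[0,0,0],0],[[0,0,0],0],[[0,0,0],0],[[0,0,0],0]]}}

```text
time_s: 31.07
position: [0.6093, 0.0649, 0.098]
tcp_rot: [[0.994, 0.034, 0.101], [0.033, -0.999, 0.005], [0.101, -0.002, -0.995]]
force: [-0.6, 0.4, 0.4]
opening: 0.703
```

Request:
{"op": "send_rows", "data": {"motion": [[[2,0,8],0],[[2,0,10],0],[[0,0,8],0],[[0,0,3],0],[[0,0,0],0]]}}

```text
time_s: 31.48
position: [0.615, 0.0617, 0.0668]
tcp_rot: [[0.995, 0.028, 0.099], [0.028, -1.0, 0.004], [0.099, -0.002, -0.995]]
force: [0.2, 0.4, -0.0]
opening: 0.7
```

Request:
{"op": "send_rows", "data": {"motion": [[[0,0,0],0],[[0,0,0],0],[[0,0,0],0],[[0,0,0],0],[[6,0,-1],0]], "gripper": 1.0}}

```text
time_s: 31.9
position: [0.6164, 0.0618, 0.0669]
tcp_rot: [[0.996, 0.029, 0.089], [0.029, -1.0, 0.005], [0.089, -0.002, -0.996]]
force: [-10.8, -3.4, -2.7]
opening: 0.422
```

Request:
{"op": "send_rows", "data": {"motion": [[[8,0,0],0],[[8,0,0],0],[[8,0,0],0],[[6,0,0],0],[[6,0,0],0]]}}

```text
time_s: 32.32
position: [0.6157, 0.0619, 0.0651]
tcp_rot: [[0.999, 0.04, 0.003], [0.04, -0.999, 0.001], [0.003, -0.001, -1.0]]
force: [-11.7, -1.2, 5.4]
opening: 0.413
```

Request:
{"op": "send_rows", "data": {"motion": [[[6,0,0],0],[[4,0,0],0],[[0,0,0],0],[[0,0,0],0],[[0,0,0],0]]}}

```text
time_s: 32.73
position: [0.6154, 0.0619, 0.0648]
tcp_rot: [[0.999, 0.043, -0.019], [0.043, -0.999, -0.001], [-0.019, 0.001, -1.0]]
force: [-2.2, 0.4, -1.0]
opening: 0.408
```

Request:
{"op": "send_rows", "data": {"motion": [[[0,0,0],0],[[0,0,0],0],[[0,0,0],0],[[0,0,-15],0],[[0,0,-25],0]], "gripper": 0.3}}

```text
time_s: 33.15
position: [0.6142, 0.0624, 0.1019]
tcp_rot: [[0.999, 0.043, -0.027], [0.043, -0.999, -0.0], [-0.027, -0.001, -1.0]]
force: [1.0, 0.7, 0.1]
opening: 0.666
```

Request:
{"op": "send_rows", "data": {"motion": [[[-16,18,-12],0],[[-24,26,-8],0],[[-26,26,-4],0],[[-26,26,0],0],[[-22,22,0],0]]}}

```text
time_s: 33.57
position: [0.5154, -0.0605, 0.1359]
tcp_rot: [[0.999, 0.054, -0.003], [0.054, -0.999, -0.003], [-0.003, 0.003, -1.0]]
force: [0.5, 0.4, 0.0]
opening: 0.699
```

Request:
{"op": "send_rows", "data": {"motion": [[[0,0,0],0],[[0,0,0],0],[[0,0,0],0],[[0,0,0],0],[[0,0,0],0]]}}

```text
time_s: 33.98
position: [0.5141, -0.064, 0.1378]
tcp_rot: [[0.999, 0.047, -0.001], [0.047, -0.999, -0.004], [-0.002, 0.004, -1.0]]
force: [-0.2, -0.1, 0.3]
opening: 0.704
```

```bash
sed -i 's/("side","scene")/("side","scene","wrist")/' look.py; python3 look.py 15
python3 - <<'E'
from h import *
np.set_printoptions(precision=4,suppress=True)
for n in ("side","scene","wrist"):
  c=capture(n)
  for k in("bar_mid","saddle_mid","saddle_right"):
    for r in place_of(n,k)[:3]:print(n,k,r['p'],r['xy'],onz(c,r['xy'],.08 if k[0]=='b' else .07))
E
```

```text
[ 0.5138 -0.0638  0.1376] [[ 0.9989  0.0479 -0.002 ]
 [ 0.0479 -0.9988 -0.0039]
 [-0.0022  0.0038 -1.    ]] [-0.3536 -0.0981 -0.1546]
grip [ 0.5138 -0.0638  0.1461] axis [ 0.0476 -0.9961 -0.0699] err [-0.0132  0.0008]
bar centre at y -0.019 [ 0.5117 -0.019   0.1492]
bar centre at y -0.099 [ 0.5155 -0.099   0.1436]
side bar_mid 0.9 [346.0, 365.0] [0.4694 0.507  0.08  ]
side bar_mid 0.73 [370.7, 168.2] [ 0.504  -0.0757  0.08  ]
side bar_mid 0.55 [391.5, 236.3] [0.4264 0.1833 0.08  ]
side saddle_mid 0.95 [365.9, 180.9] [ 0.5098 -0.0291  0.07  ]
scene bar_mid 0.97 [388.5, 200.9] [0.4573 0.1383 0.08  ]
scene bar_mid 0.91 [327.9, 147.2] [ 0.5053 -0.0679  0.08  ]
scene bar_mid 0.9 [461.6, 341.7] [0.5052 0.4662 0.08  ]
scene saddle_mid 0.81 [339.2, 162.3] [ 0.4991 -0.0194  0.07  ]
scene saddle_right 0.79 [318.8, 142.5] [ 0.5145 -0.1003  0.07  ]
scene saddle_right 0.67 [312.8, 207.7] [0.6161 0.07   0.07  ]
scene saddle_right 0.37 [340.5, 165.2] [ 0.5006 -0.0099  0.07  ]
wrist bar_mid 0.61 [312.0, 210.0] [ 0.505 -0.062  0.08 ]
wrist saddle_mid 0.74 [315.7, 157.6] [ 0.506  -0.0229  0.07  ]
wrist saddle_right 0.62 [313.0, 250.2] [ 0.5069 -0.1005  0.07  ]
```

View pics/wrist15.png

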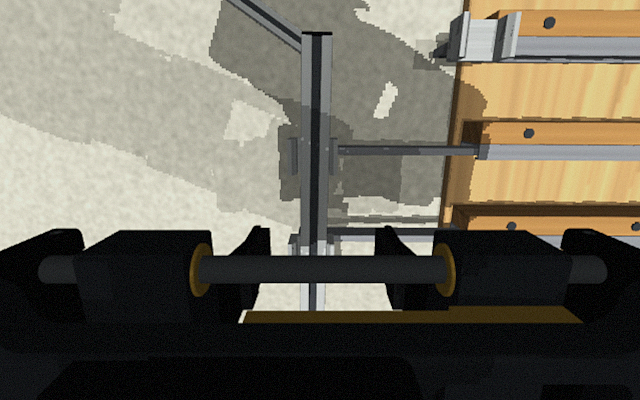

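View pics/c15.png

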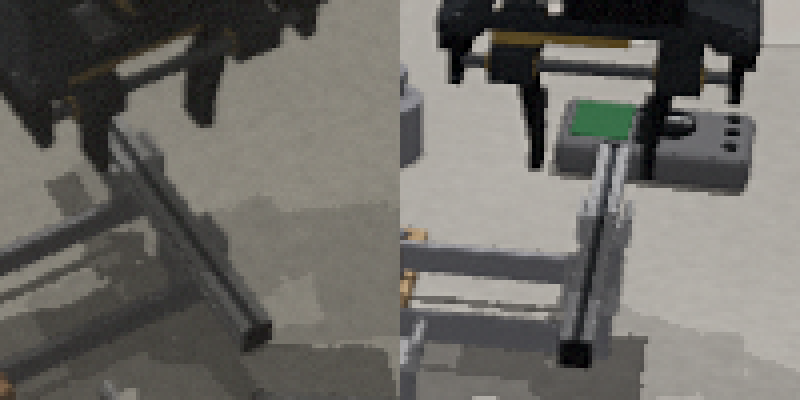

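```bash
python3 - <<'E'
from h import *
np.set_printoptions(precision=4,suppress=True)
c=capture("wrist")
a=onz(c,(316.5,33),.09);b=onz(c,(313,228),.09);print(a,b,(b-a)[:2]/np.linalg.norm(b-a))
print('saddle mid cheeks x,y', onz(c,(291.5,172),.086),onz(c,(336,172),.086))
d=capture("scene"),capture("side")
print('end tri',tri([(d[0],(290+258/4,100+334/4)),(d[1],(320+175/4,110+355/4))]))
E
```

```text
[0.5037 0.0585 0.09  ] [ 0.5065 -0.073   0.09  ] [ 0.0208 -0.9998]
saddle mid cheeks x,y [ 0.4892 -0.032   0.086 ] [ 0.5214 -0.0305  0.086 ]
end tri [0.5027 0.061  0.0803]
```

Request:
{"op": "send_rows", "data": {"motion": [[[-4,0,12],0.01],[[-4,0,16],0],[[0,0,16],0],[[0,-2,14],0],[[0,0,6],0]]}}

```text
time_s: 35.3
position: [0.5078, -0.0643, 0.0742]
tcp_rot: [[0.999, 0.036, 0.006], [0.036, -0.999, -0.007], [0.006, 0.007, -1.0]]
force: [-0.0, -0.1, -0.6]
opening: 0.7
```

```bash
python3 look.py 16
```

```text
[ 0.5087 -0.0648  0.0753] [[ 0.9993  0.0357  0.0076]
 [ 0.0357 -0.9993 -0.0074]
 [ 0.0073  0.0077 -0.9999]] [0.3892 0.3097 0.2626]
grip [ 0.5087 -0.0647  0.0838] axis [ 0.0361 -0.9969 -0.066 ] err [-0.0081  0.0017]
bar centre at y -0.019 [ 0.507  -0.019   0.0869]
bar centre at y -0.099 [ 0.5099 -0.099   0.0816]
```

View pics/c16.png

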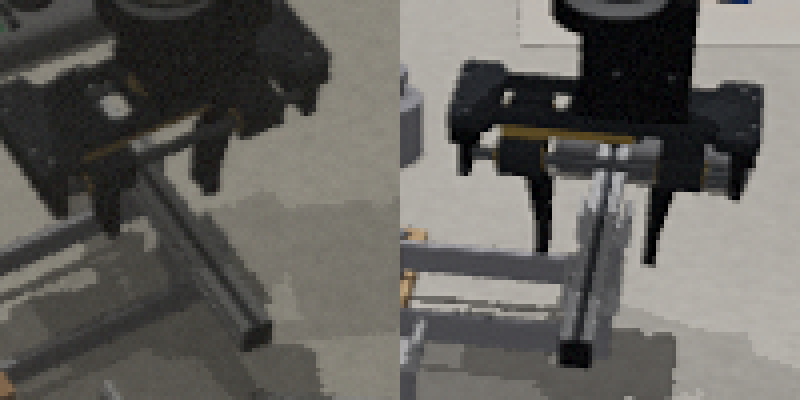

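Straight and straddling the bar. Next I shift 2-3 mm, lower 3 mm, close, and draw gently out to the stops.

Request:
{"op": "send_rows", "data": {"motion": [[[-2,-2,2],0],[[-1,-1,1],0],[[0,0,0],0],[[0,0,0],0],[[0,0,0],0]]}}

```text
time_s: 35.87
position: [0.5076, -0.0624, 0.075]
tcp_rot: [[0.999, 0.036, 0.014], [0.036, -0.999, -0.01], [0.013, 0.01, -1.0]]
force: [-0.5, 0.2, -0.9]
opening: 0.699
```

Request:
{"op": "send_rows", "data": {"motion": [[[0,0,0],0],[[0,0,0],0],[[0,0,0],0],[[0,0,0],0],[[0,0,0],0]], "gripper": 1.0}}

```text
time_s: 36.28
position: [0.5083, -0.0626, 0.076]
tcp_rot: [[0.999, 0.036, 0.016], [0.036, -0.999, -0.01], [0.015, 0.011, -1.0]]
force: [-0.6, -0.6, 0.0]
opening: 0.407
```

Request:
{"op": "send_rows", "data": {"motion": [[[0,0,0],0],[[0,0,0],0],[[0,0,0],0],[[0,0,0],0],[[0,0,0],0]]}}

```text
time_s: 36.7
position: [0.5081, -0.0626, 0.0759]
tcp_rot: [[0.999, 0.036, 0.015], [0.036, -0.999, -0.01], [0.015, 0.011, -1.0]]
force: [-0.2, 0.2, 0.9]
opening: 0.229
```

Request:
{"op": "send_rows", "data": {"motion": [[[-2,0,0],0],[[-2,0,0],0],[[-2,0,0],0],[[-2,0,0],0],[[-2,0,0],0]]}}

```text
time_s: 37.12
position: [0.5006, -0.0633, 0.076]
tcp_rot: [[0.999, 0.035, 0.022], [0.035, -0.999, -0.011], [0.022, 0.012, -1.0]]
force: [2.5, 1.8, -1.0]
opening: 0.223
```

Request:
{"op": "send_rows", "data": {"motion": [[[-2,0,0],0],[[-2,0,0],0],[[-2,0,0],0],[[-2,0,0],0],[[-2,0,0],0]]}}

```text
time_s: 37.53
position: [0.4991, -0.0637, 0.0766]
tcp_rot: [[0.999, 0.034, 0.043], [0.034, -0.999, -0.013], [0.042, 0.014, -0.999]]
force: [6.0, 3.1, -3.9]
opening: 0.228
```

Request:
{"op": "send_rows", "data": {"motion": [[[1,0,1],0],[[1,0,1],0],[[0,0,0],0],[[0,0,0],0],[[0,0,0],0]]}}

```text
time_s: 37.95
position: [0.4999, -0.0637, 0.0766]
tcp_rot: [[0.999, 0.036, 0.041], [0.036, -0.999, -0.014], [0.041, 0.015, -0.999]]
force: [1.4, 1.4, -0.6]
opening: 0.232
```

```bash
python3 look.py 17;python3 - <<'E'
from h import *
im=cv2.imread('pics/wrist17.png');cv2.imwrite('pics/w17.png',cv2.resize(im[20:260,240:520],None,fx=2.5,fy=2.5,interpolation=3))
E
```

```text
[ 0.4999 -0.0638  0.0765] [[ 0.9985  0.0357  0.0411]
 [ 0.0363 -0.9992 -0.0138]
 [ 0.0406  0.0153 -0.9991]] [1.6011 1.0468 0.2495]
grip [ 0.4996 -0.0637  0.085 ] axis [ 0.0386 -0.9973 -0.0584] err [0.001  0.0007]
bar centre at y -0.019 [ 0.4979 -0.019   0.0876]
bar centre at y -0.099 [ 0.501  -0.099   0.0829]
```

View pics/w17.png

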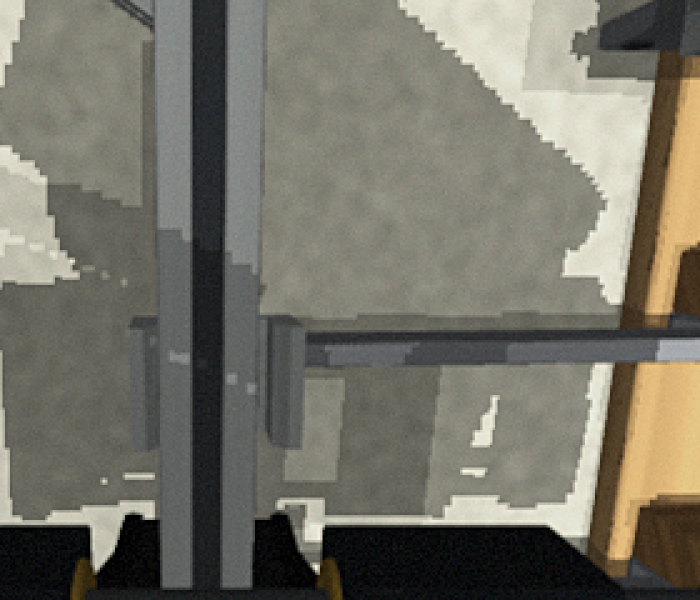

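View pics/c17.png

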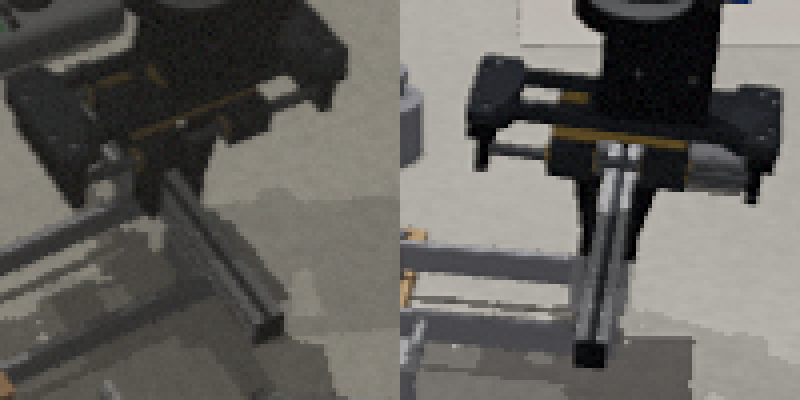

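Request:
{"op": "send_rows", "data": {"motion": [[[1,0,1],0],[[0,0,1],0],[[0,0,1],0],[[0,0,0],0],[[0,0,0],0]]}}

```text
time_s: 38.52
position: [0.5004, -0.0638, 0.0765]
tcp_rot: [[0.999, 0.036, 0.04], [0.037, -0.999, -0.014], [0.04, 0.016, -0.999]]
force: [1.6, 1.6, -1.3]
opening: 0.23
```

Request:
{"op": "send_rows", "data": {"motion": [[[0,0,3],0],[[0,0,2],0],[[0,0,0],0],[[0,0,0],0],[[0,0,0],0]]}}

```text
time_s: 38.93
position: [0.5023, -0.0638, 0.0765]
tcp_rot: [[0.998, 0.036, 0.046], [0.036, -0.999, -0.015], [0.045, 0.017, -0.999]]
force: [2.1, 0.5, -1.1]
opening: 0.224
```

Request:
{"op": "send_rows", "data": {"motion": [[[-2,0,0],0],[[-2,0,0],0],[[-2,0,0],0],[[-2,0,0],0],[[-1,0,0],0]]}}

```text
time_s: 39.35
position: [0.4992, -0.0643, 0.076]
tcp_rot: [[0.998, 0.034, 0.059], [0.035, -0.999, -0.016], [0.058, 0.018, -0.998]]
force: [3.2, 1.3, 1.8]
opening: 0.223
```

Against the front stops at x ≈ 0.499 again, with the bar on the floors. I ease off and release.

Request:
{"op": "send_rows", "data": {"motion": [[[1,0,0],0],[[0,0,0],0],[[0,0,0],0],[[0,0,0],0],[[0,0,0],0]]}}

```text
time_s: 39.77
position: [0.4995, -0.0643, 0.076]
tcp_rot: [[0.998, 0.034, 0.057], [0.035, -0.999, -0.016], [0.057, 0.018, -0.998]]
force: [1.6, 1.8, 3.0]
opening: 0.227
```

Request:
{"op": "send_rows", "data": {"motion": [[[0,0,0],0],[[0,0,0],0],[[0,0,0],0],[[0,0,0],0],[[0,0,0],0]], "gripper": 0.3}}

```text
time_s: 40.18
position: [0.4953, -0.0636, 0.0743]
tcp_rot: [[0.998, 0.035, 0.048], [0.036, -0.999, -0.014], [0.047, 0.015, -0.999]]
force: [0.5, 0.0, -1.0]
opening: 0.521
```

Request:
{"op": "send_rows", "data": {"motion": [[[1,0,-12],0],[[1,0,-20],0],[[1,0,-20],0],[[1,0,-20],0],[[0,0,-10],0]]}}

```text
time_s: 40.6
position: [0.4906, -0.0613, 0.155]
tcp_rot: [[0.999, 0.035, 0.033], [0.035, -0.999, -0.009], [0.033, 0.01, -0.999]]
force: [0.2, 0.8, 0.3]
opening: 0.699
```

Request:
{"op": "send_rows", "data": {"motion": [[[2,-20,-10],0],[[2,0,0],0],[[0,0,0],0],[[0,0,0],0],[[0,0,0],0]]}}

```text
time_s: 41.02
position: [0.4937, -0.0417, 0.1672]
tcp_rot: [[0.999, 0.035, 0.036], [0.035, -0.999, -0.011], [0.035, 0.012, -0.999]]
force: [0.2, 1.1, 0.4]
opening: 0.7
```

```bash
python3 look.py 18;python3 - <<'E'
from h import *
np.set_printoptions(precision=4,suppress=True)
for n in ("side","scene","wrist"):
  c=capture(n)
  for k in("bar_mid","saddle_mid","saddle_right","saddle_left","meter_mid","weight_mid","screw_box_mid"):
    for r in place_of(n,k)[:2]:print(n,k,r['p'],r['xy'],onz(c,r['xy'],dict(b=.08,m=.016,w=.038).get(k[0],.07 if 'sad' in k else .02)))
E
```

```text
[ 0.4936 -0.0417  0.167 ] [[ 0.9988  0.034   0.0352]
 [ 0.0344 -0.9993 -0.011 ]
 [ 0.0348  0.0122 -0.9993]] [ 0.318  -0.8712  0.4132]
grip [ 0.4933 -0.0416  0.1755] axis [ 0.0365 -0.9972 -0.0615] err [ 0.0073 -0.0214]
bar centre at y -0.019 [ 0.4925 -0.019   0.1769]
bar centre at y -0.099 [ 0.4954 -0.099   0.172 ]
side bar_mid 0.89 [351.4, 364.5] [0.4611 0.5044 0.08  ]
side bar_mid 0.85 [371.4, 170.7] [ 0.5007 -0.0641  0.08  ]
side saddle_mid 0.88 [370.7, 180.2] [ 0.4982 -0.0348  0.07  ]
side saddle_right 0.63 [372.5, 166.0] [ 0.502  -0.1032  0.07  ]
side saddle_left 0.88 [320.1, 196.9] [0.6095 0.0624 0.07  ]
side meter_mid 0.66 [382.3, 145.0] [ 0.4944 -0.3168  0.016 ]
side weight_mid 0.6 [316.9, 139.9] [ 0.6928 -0.2682  0.038 ]
side screw_box_mid 0.64 [252.6, 277.1] [0.7024 0.3042 0.02  ]
scene bar_mid 0.8 [390.1, 203.7] [0.4581 0.1464 0.08  ]
scene bar_mid 0.75 [462.0, 341.5] [0.5043 0.4662 0.08  ]
scene saddle_mid 0.94 [339.8, 162.3] [ 0.4978 -0.0187  0.07  ]
scene saddle_right 0.92 [322.6, 139.8] [ 0.5016 -0.104   0.07  ]
scene saddle_left 0.62 [312.9, 209.4] [0.618  0.0743 0.07  ]
scene meter_mid 0.82 [295.7, 101.4] [ 0.4806 -0.3188  0.016 ]
scene meter_mid 0.67 [299.0, 198.4] [ 0.6199 -0.0019  0.016 ]
scene weight_mid 0.92 [229.9, 126.7] [ 0.6919 -0.2885  0.038 ]
scene screw_box_mid 0.93 [323.5, 324.1] [0.7091 0.304  0.02  ]
wrist bar_mid 0.98 [254.6, 34.3] [0.4425 0.0872 0.08  ]
wrist bar_mid 0.76 [323.9, 227.6] [ 0.4996 -0.0657  0.08  ]
wrist saddle_mid 0.58 [324.0, 175.5] [ 0.4985 -0.0204  0.07  ]
wrist saddle_mid 0.48 [322.2, 225.3] [ 0.4985 -0.0674  0.07  ]
wrist saddle_right 0.95 [325.1, 256.2] [ 0.5024 -0.0989  0.07  ]
wrist saddle_right 0.45 [324.5, 176.4] [ 0.499  -0.0212  0.07  ]
wrist saddle_left 0.63 [468.4, 78.6] [0.6144 0.0639 0.07  ]
wrist saddle_left 0.46 [320.1, 258.9] [ 0.4977 -0.1018  0.07  ]
```

View pics/wrist18.png

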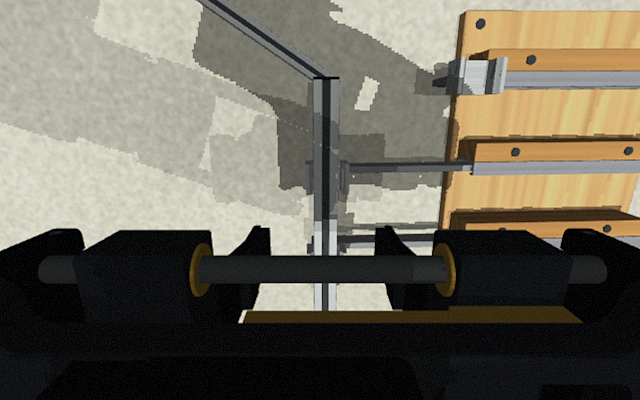

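View pics/c18.png

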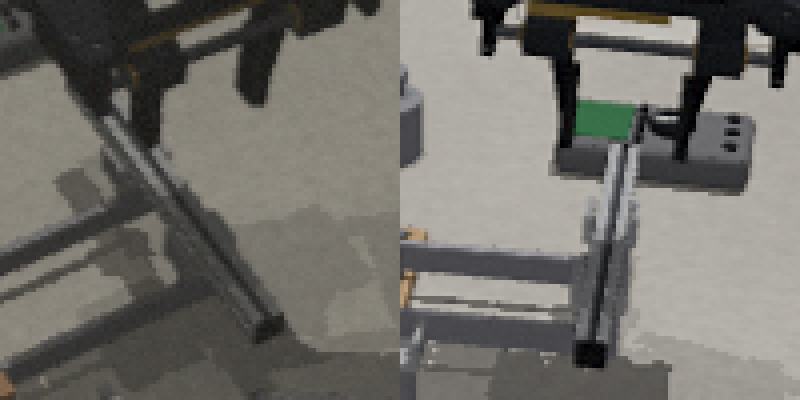

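```bash
python3 - <<'E'
from h import *
np.set_printoptions(precision=4,suppress=True)
c=capture("wrist");im=c['image'];cv2.imwrite('pics/wr19.png',cv2.resize(im[60:320,280:380],None,fx=5,fy=5,interpolation=3)[:, :].copy()[:600])
cv2.imwrite('pics/wr19b.png',cv2.resize(im[60:270,270:520],None,fx=2.8,fy=2.8,interpolation=3))
print('end',onz(c,(326,77),.09))
# model prediction of saddle cheek-top corners for full travel
u=np.array([np.cos(.0384),np.sin(.0384),0]);v=np.array([-u[1],u[0],0])
for o in (np.array([.6195,-.0145,.086]),np.array([.6195,-.0145,.086])-.08*v):
    print(proj(c,[o-.12*u+a*u+b*v for a in(-.018,-.012,.012,.018) for b in(.013,-.013)]))
o=np.array([.6195,-.0145,.086])+.08*v
print('L',proj(c,[o+a*u+b*v for a in(-.018,.018) for b in(.013,-.013)]))
E
```

```text
end [0.4963 0.0586 0.09  ]
[[304.1896 162.6161]
 [304.8308 193.3652]
 [311.5504 162.5398]
 [311.9814 193.2655]
 [340.8683 162.2361]
 [340.4655 192.8686]
 [348.1666 162.1605]
 [347.557  192.7697]]
[[306.0523 251.9396]
 [306.5929 277.8675]
 [312.8025 251.7995]
 [313.166  277.7113]
 [339.6979 251.2414]
 [339.358  277.0889]
 [346.3955 251.1025]
 [345.8811 276.9338]]
L [[460.9738  55.8913]
 [456.8521  92.269 ]
 [507.5391  55.9883]
 [502.0179  92.1686]]
```

View pics/wr19b.png

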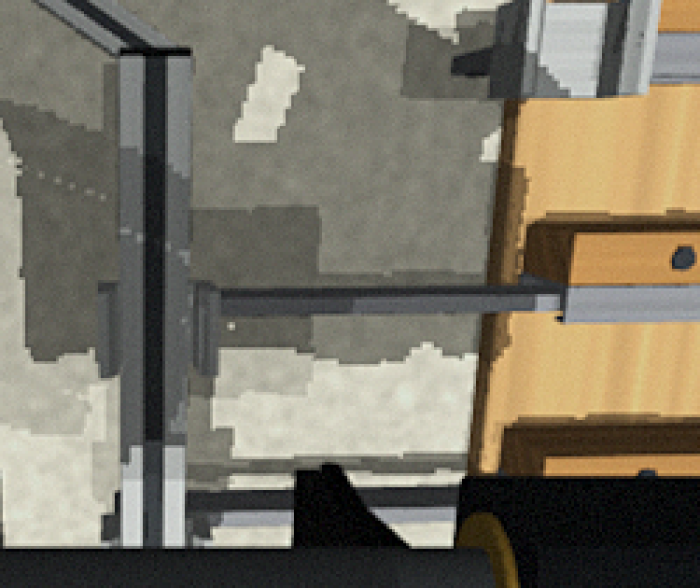

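Mid matches the full-travel model to a fraction of a pixel. I shift the view to check the right one.

Request:
{"op": "send_rows", "data": {"motion": [[[0,15,-5],0],[[0,25,0],0],[[0,25,0],0],[[0,20,0],0],[[0,0,0],0]]}}

```text
time_s: 42.83
position: [0.497, -0.128, 0.174]
tcp_rot: [[0.999, 0.039, 0.037], [0.04, -0.999, -0.011], [0.036, 0.013, -0.999]]
force: [-0.2, 0.2, 0.8]
opening: 0.697
```

```bash
python3 - <<'E'
from h import *
np.set_printoptions(precision=1,suppress=True)
c=capture("wrist");im=c['image'].copy()
u=np.array([np.cos(.0384),np.sin(.0384),0]);v=np.array([-u[1],u[0],0])
cv2.imwrite('pics/wr20.png',cv2.resize(im[20:230,250:500],None,fx=2.8,fy=2.8,interpolation=3))
for o in (np.array([.6195,-.0145,.086]),np.array([.6195,-.0145,.086])-.08*v):
    q=proj(c,[o-.12*u+a*u+b*v for a in(-.018,.018) for b in(.013,-.013)]);print('saddle',(q-[250,20])*2.8)
    o=o.copy();o[2]=.051
    print('outer front',(proj(c,[o+.022*u+b*v for b in (.006,-.006)])-[250,20])*2.8)
E
```

```text
saddle [[149.2  76.7]
 [150.8 179.3]
 [282.   77.9]
 [279.5 179.9]]
outer front [[654.1 127.4]
 [648.6 167.6]]
saddle [[153.7 373.5]
 [155.  458.9]
 [274.8 373. ]
 [272.7 458. ]]
outer front [[619.5 378. ]
 [614.8 412.3]]
```

View pics/wr20.png

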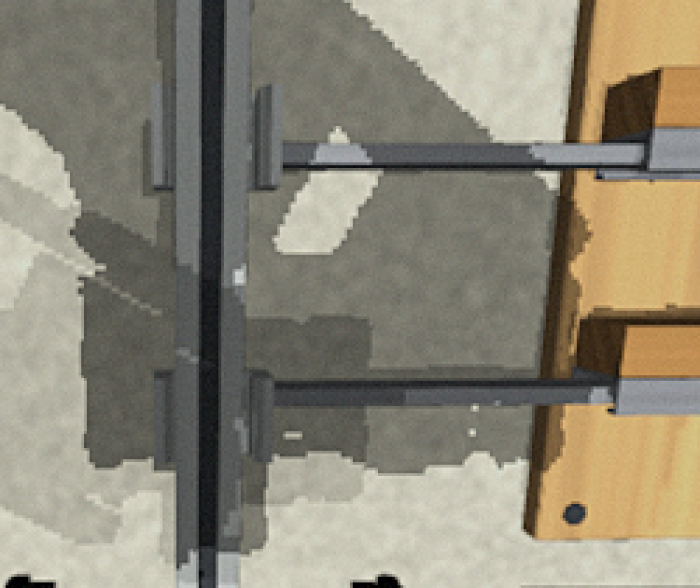

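Both good runners match the full-travel model within about half a millimetre. The bar lies in both U's and the bystanders are where they were, so I hand in.

```bash
python3 -c "
from rig import bot
print(bot.hand_in(), bot.read_state()['time_s'])"
```

```text
the job is handed in; nothing more can be done
the job is handed in; nothing more can be done
```

I handed the job in at about 43 s. The left runner is the bad one and is pushed home, and the 240 mm bar lies in the saddles of the middle and right runners, both fully out.

**What I did**
- **Bad runner:** the left one stopped dead at about 0.068 m. I pushed it back to its rear stop.
- **Good runners:** the middle and right ones ran the whole 0.12 m to their front stops.
- **Bar:** I used the 240 mm bar; the other two measured about 170 mm.
- **Not done in one go:** on the first set-down the tool leaned and pushed the two good runners in by about 11 mm. I let go of the bar in the saddles there and straightened the tool against the left home stop. Then I gripped the bar again, drew both runners back to their stops with it, and released it resting on both saddle floors.

**Last checks**
- **Runners:** both good saddles match the full-travel position to about 0.5 mm in the wrist view. The left saddle shows home.
- **Bar:** it sits between the cheeks of both saddles. Its centre is 1 to 3 mm off the midpoint between the two saddles; the views differ by that much, and only the left end was measured.
- **Meter, weight and tray:** found where they started, within the accuracy of the camera measurements (the meter was missed in the first scene picture, so it was compared in the side view only).
- **Arm:** clear of everything. The forces reported after each move stayed below about 20 N.

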